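# Pack and clamp the sample carrier

### The arm

A 6-joint arm with a two-finger parallel gripper is mounted at the origin on the work surface. World frame = base frame: x ahead of the robot, y to its left, z up, the work surface at z = 0. Lengths are in m, angles in rad, forces in N, time in s.
With the tool pointing down it reaches from about 0.425 to 0.95 m from the base axis. Payload 3.5 kg.
Tool frame: the origin (TCP) lies midway between the tips of the shut fingers; the grasp point (between the pads) lies 19 mm behind it; z points along the fingers, y is the line along which they close (so a half turn about z gives the same grasp; the last joint's range is limited). The gripper opens to 85 mm and grips with 20 to 120 N. Pads are 22 mm wide; open, the fingers measure 114 mm over their backs; the gripper's body (76 mm by 85 mm) begins 54 mm behind the grasp point. The pads swing forward as they close: fully open they stand 13 mm farther back than shut.
Start: joints at [-1.459, 0.286, 1.577, -0, 1.279, -0.15], TCP at [0.175, -0.652, 0.206] pointing down, gripper open.
Joint ranges: [-2.77, 2.77], [-0.9, 2.22], [0.21, 2.48], [-1.53, 4.67], [0.24, 2.81], [-2.84, 2.84]. Speed limits (rad/s): [2.79, 2.79, 3.14, 3.14, 3.14, 3.14].

### API

Orientations are given as a unit quaternion [x, y, z, w].
In Python, from plant import ctrl gives the robot as it stands.
- The arm moves only by the tool move_arm, never from a script. Its argument "plan" is a list of rows, each an object of numbers: "x", "y", "z": the shift along the tool's x, y, z in m; "yaw": the turn about the tool's z in rad; "fingers": the closure, from 0 (fully open) to 1 (shut). In form: [{"x": .., "y": .., "z": .., "yaw": .., "fingers": ..}, ...]. A call has 1 to 5 rows; each row is the pose to reach, as a shift and turn from the pose commanded when the call began, along the tool's axes at that moment; what a row does not reach only later rows make up. A row lasts 1/10 s, in which the tool goes at most 50 mm and 8.59 degrees, less where a joint would pass 70% of its speed; a pose out of reach is approached as far as the arm can. A call with a gripper value outside its range is refused whole. The fingers move at their own pace and stop on an object; "force" is the grip in N (left out, the last holds). Time passes only in rows, so rows that repeat a pose let the fingers close. It gives the time, the measured TCP pose, the force, the opening and the grip force at its end, in the units of the state.
- ctrl.get_state(): the state, without advancing time (a new reading comes with each control period).
- ctrl.read_camera(name): name is "side" or "top" or "wrist"; returns the picture (384x512x3 uint8, red, green, blue); there is no depth.
- ctrl.camera_model(name): a dict with "intrinsics" (3x3 intrinsics, pixels), "cam_to_world" (4x4, takes a point from camera to world coordinates); the wrist camera has in their place "tool_from_camera" (4x4, takes a point from camera to tool coordinates, whose origin is the TCP and whose axes are the flange's). Camera axes: x right, y up, looking along -z (the intrinsics and any distortion apply to the point x, -y, -z); pixel columns grow to the right and rows downward; lengths in m; the calibration is good to about 2 mm. A picture is of the moment at which its call begins: read the wrist's pose just before it. camera_model takes no time and is no camera call.
- ctrl.sign_off(): hands the job in; it is judged then, once.
The state is a dict: "time": time; "qpos": joint angles; "dq": joint speeds; "joint_efforts": joint torques, N m; "eef_pos": TCP position; "tcp_rot": TCP orientation; "contact_force": force on the tool from outside, world axes, zero at the start; "wrist_torque": the same for the moment, N m; "opening": opening from 0.0 (shut) to 1.0 (fully open); "finger_force": force on a finger pad.
Only numpy, scipy, OpenCV 4.12 (cv2) and the standard library are available. Lean on these libraries where they do the work, as an engineer would, in place of code of your own. Each camera call takes 0.05 s, during which the arm holds its last target. There are 200 camera calls.

### The job

Pack the grey sample carrier for transport: stand the short tube rack from the bench on the cold plate in the carrier's free bay, put the deep lid fully down over the tray, then swing the steel clamp down until its pad rests on the lid. The clamp may be hanging over the tray, so swing it out of the way first if it is. Keep the tube rack upright, set the rack and the lid down rather than drop them, and leave the rack already in the carrier and everything else on the bench where it is.

Things in the scene. Friction and masses are not known exactly. Their poses are not given: they have to be found in the camera images.
- carrier: Fixed grey carrier: base block 136 (x) x 172 (y) x 15 mm; on it a tray, 108 x 142 mm outside, walls 5 mm thick, rim 50 mm above the bench. A 4 mm divider along x makes two bays, each 98 (x) x 64 (y) mm, centred at y = +34 and -34 mm, floor at z = 15 mm. A steel clamp post 36 x 26 x 173 mm stands at y = -120 mm. Origin: centre of the underside.
- lid_seat (a point): Middle of the tray at the top of the base block (15 mm above the bench): where the centre of the lid's lower rim comes when it is fully down. Axes as the carrier's.
- cold_pack: Flat aluminium cold plate 96 x 61 x 6 mm, fixed on the floor of the free bay (either of the two); its axes are parallel to the carrier's. Origin: centre of its underside.
- bay (a point): Centre of the cold plate's top face: where the rack's underside centre belongs.
- loaded_rack: Tube rack already standing in the other bay, the same as the short rack. Origin: centre of its underside.
- rack: Short tube rack standing on the bench: white block 90 (x) x 56 (y) x 34 mm holding eight capped tubes whose caps reach 78 mm; above them an aluminium carrying bar along x, 90 mm long, 12 mm wide (y), from z = 92 to 108 mm, on 6 mm posts at both ends. 0.2 to 0.4 kg. Origin: centre of its underside.
- lid: Deep white lid, open side down on the bench: 124 (x) x 158 (y) x 125 mm; 116 x 150 x 120 mm inside. Fits over the outside of the tray walls (4 mm play each side), down onto the base block. Black handle bar on top along x: 80 mm long, 14 mm wide (y), z = 153 to 171 mm, posts at x = +-34 mm. 0.25 to 0.5 kg. Half a turn makes no difference. Origin: centre of the lower rim.
- clamp (a joint): Angle of the clamp arm (rad): 0 is level, with its rubber pad on the seated lid; it grows as the arm rises, 1.57 upright, about 1.75 and more leans back clear of the lid, 2.0 is the stop. Friction holds it where it is left.
- clamp_hinge (a point): Point on the clamp's hinge axis (parallel to the carrier's x axis), at carrier y = -120, z = 162 mm.
- clamp_grip (a point): Grip point on the clamp arm's centre line, 68 mm from the hinge. The arm is a steel bar 20 mm wide (along the hinge axis), 12 mm thick, ending 82 mm from the hinge; at 0 it points along the carrier's +y. A rubber pad of 22 mm diameter stands out below it to 21.5 mm from the centre line, 60 mm from the hinge.
- tall_rack: Bystander: tall tube rack 70 x 110 x 140 mm.
- beaker: Bystander: plastic beaker, 70 mm diameter, 95 mm high.
- wash_bottle: Bystander: white bottle, 64 mm diameter, 180 mm high.
- swab_jar: Bystander: glass jar, 70 mm diameter, 85 mm high.
- steel_bowl: Bystander: steel bowl, 90 mm diameter, 45 mm high.
- reagent: Bystander: amber bottle, 68 mm diameter, 140 mm high.
Not all that is in view belongs to the job. What is shaped like the lid but turquoise is not meant.

How it is judged:
On the way, in this order (a step that is already met when the one before it is completed fails the run):
1. the short rack stands in the free bay, let go (horizontal distance between rack and bay below 0.01 m and distance between rack and bay below 0.012 m and angle between rack's own z axis and vertical below 0.08 rad and angle between the x axis of rack and the x axis of carrier, either way round below 0.15 rad and contact force between the fingers and rack below 0.5 N), for 0.2 s.
2. the lid is fully down over the tray (horizontal distance between lid and lid_seat below 0.009 m and distance between lid and lid_seat below 0.011 m and angle between lid's own z axis and vertical below 0.04 rad and angle between the x axis of lid and the x axis of carrier, either way round below 0.12 rad), for 0.2 s.
3. the clamp is down on the lid (all of step 2 and value of joint clamp below 0.06 rad), for 0.2 s.
At the end, for the whole second after the job is handed in: The short rack stands upright on the cold plate in the free bay (within 10 mm and 0.15 rad), the lid is fully down on the base block over the tray (within 9 mm sideways, level within 0.04 rad, 0.12 rad in yaw), the clamp is down on it (joint below 0.06 rad), and all of these are at rest (all of step 3 and horizontal distance between rack and bay below 0.01 m and distance between rack and bay below 0.012 m and angle between rack's own z axis and vertical below 0.08 rad and angle between the x axis of rack and the x axis of carrier, either way round below 0.15 rad and linear speed of each of rack, lid below 0.02 m/s and velocity of joint clamp below 0.05 rad/s); the robot touches nothing.
It fails at once if the short rack is tipped by more than 0.5 rad (angle between rack's own z axis and vertical above 0.5 rad).
It fails at once if the rack is dropped (moves at over 0.6 m/s out of the fingers) (linear speed of rack above 0.6 m/s and contact force between the fingers and rack below 0.3 N).
It fails at once if the lid is dropped (moves at over 0.6 m/s out of the fingers) (linear speed of lid above 0.6 m/s and contact force between the fingers and lid below 0.3 N).
It fails at once if the rack already in the carrier is moved by more than 25 mm (distance of loaded_rack from where it was at the start of the episode above 0.025 m).
It fails at once if a bystander is moved by more than 30 mm or tipped over (distance of any of tall_rack, beaker, wash_bottle, swab_jar, steel_bowl, reagent from where it was at the start of the episode above 0.03 m or angle between any of tall_rack, beaker, wash_bottle, swab_jar, steel_bowl, reagent's own z axis and vertical above 0.4 rad).
It also fails if it takes over 72 s, if anything falls off the work surface, if the arm or the gripper's body presses on something with over 40 N, if the wrist force passes 120 N, or if a joint passes its speed limit or range.

## Working session

There is one attempt and no reset: what is moved stays moved. The work goes in short steps, Python scripts to look and compute and a tool call to move; the robot and the scene stay as the last step left them, time stands still between calls to the robot, and variables do not carry over. Pictures are saved under pics/ and viewed, at most 10 in all, crops included, and the job is handed in when it is done.

Besides the shell and the picture viewer there is one more tool, called after "Request:" as a command line: name --argument value ..., lists and objects as JSON in quotes. move_arm: Moves the arm, as the interface text tells. Its arguments: {"type":"object","properties":{"plan":{"type":"array"},"force":{"type":"number"}},"required":["plan"]}

```bash
ls; mkdir -p pics; python3 - <<'E'
from plant import ctrl
import cv2
print(ctrl.get_state())
for n in("top","side"):
    cv2.imwrite(f"pics/{n}0.png",cv2.cvtColor(ctrl.read_camera(n),cv2.COLOR_RGB2BGR))
    print(n,ctrl.camera_model(n))
print(ctrl.camera_model("wrist"))
E
```

```text
pics
{'time': 0.0, 'qpos': array([-1.45899734e+00,  2.87193832e-01,  1.57817669e+00, -5.47585935e-06,
        1.27859933e+00, -1.50029318e-01]), 'dq': array([-1.35057518e-03, -4.76089218e-04, -9.49660415e-04, -9.34379895e-04,
       -8.69895776e-05, -8.37003052e-04]), 'joint_efforts': array([ 3.39885655e-04, -4.05980408e+01, -2.92630255e+01, -8.21327603e-05,
        5.84207344e-03,  1.21864652e-06]), 'eef_pos': array([ 0.17464902, -0.65127346,  0.20502864]), 'tcp_rot': array([ 9.91442171e-01,  1.30541218e-01,  2.00984580e-05, -1.18843365e-03]), 'contact_force': array([ 0.82218091,  0.94457115, -0.00851364]), 'wrist_torque': array([ 0.03758952,  0.01084829, -0.00846865]), 'finger_force': 0.0, 'opening': 0.9943122965317686}
top {'intrinsics': array([[419.60154346,   0.        , 257.48678505],
       [  0.        , 419.60154346, 194.81610957],
       [  0.        ,   0.        ,   1.        ]]), 'cam_to_world': array([[-0.01247985,  0.99646559, -0.08306977,  0.3811982 ],
       [-0.99991187, -0.01206031,  0.00555038, -0.02872799],
       [ 0.00452891,  0.08313171,  0.99652828,  1.552777
[... 336 characters left out ...]
986, -0.64421587,  0.64354048,  0.75766184],
       [ 0.00983879,  0.70353497,  0.71059253,  0.97116156],
       [ 0.        ,  0.        ,  0.        ,  1.        ]])}
{'intrinsics': array([[291.80985816,   0.        , 253.73440226],
       [  0.        , 291.80985816, 188.41770928],
       [  0.        ,   0.        ,   1.        ]]), 'tool_from_camera': array([[ 3.41335409e-04,  9.64472654e-01,  2.64182482e-01,
         6.63995976e-02],
       [ 9.99999848e-01, -4.43630301e-04,  3.27553649e-04,
         6.12825725e-04],
       [ 4.33115891e-04,  2.64182330e-01, -9.64472658e-01,
        -1.68096293e-01],
       [ 0.00000000e+00,  0.00000000e+00,  0.00000000e+00,
         1.00000000e+00]])}
```

View pics/top0.png

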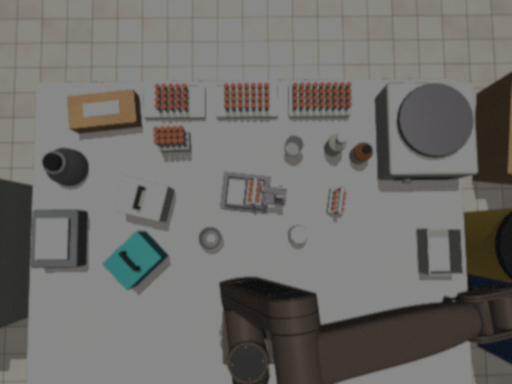

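View pics/side0.png

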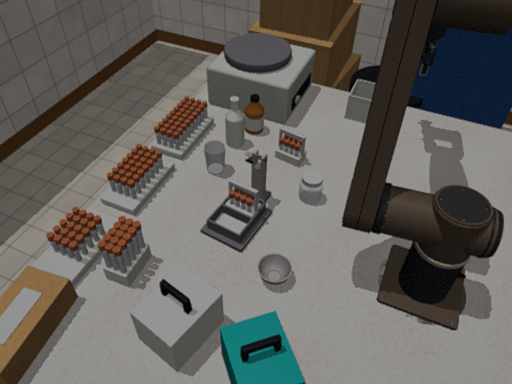

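The top view shows the carrier at (247,192) with its free bay on the left (+y), the clamp post at (275,196), the short rack at (337,201) and the white lid at (145,198). I'll zoom in.

```bash
python3 - <<'E'
import cv2
t=cv2.imread("pics/top0.png");s=cv2.imread("pics/side0.png")
cv2.imwrite("pics/c1.png",cv2.convertScaleAbs(cv2.resize(t[150:250,105:365],None,fx=3,fy=3,interpolation=cv2.INTER_CUBIC),alpha=1.3))
a=cv2.resize(t[160:225,215:350],None,fx=5.9,fy=5.9,interpolation=cv2.INTER_CUBIC)[:,:797]
b=cv2.resize(s[120:250,190:320],None,fx=4.6,fy=4.6,interpolation=cv2.INTER_CUBIC)
cv2.imwrite("pics/c1.png",cv2.convertScaleAbs(a,alpha=1.4))
cv2.imwrite("pics/c2.png",cv2.convertScaleAbs(b,alpha=1.4))
E
```

```text
(no output)
```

View pics/c1.png

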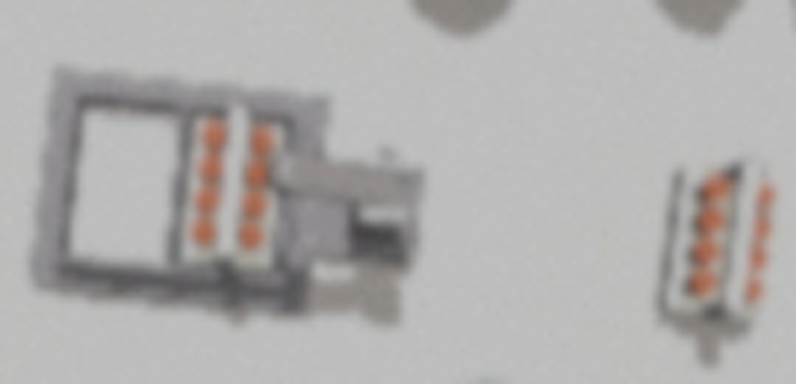

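View pics/c2.png

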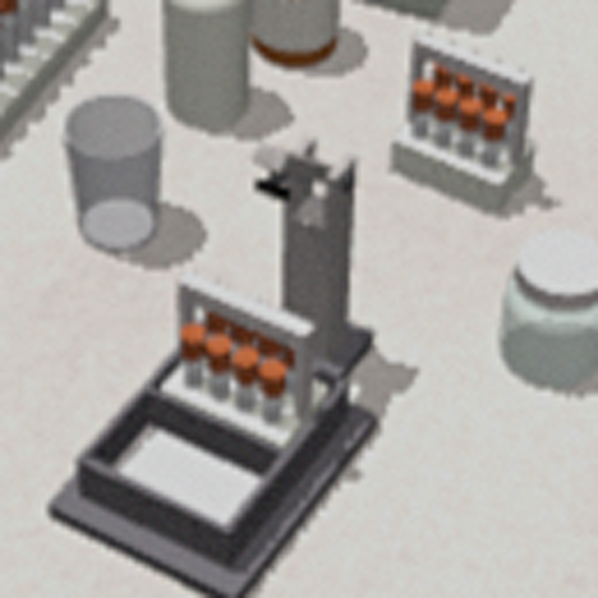

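The crops show the white cold plate in the left (+y) bay and the loaded rack in the right bay. The clamp arm points from its post toward the tray with the dark pad under it, so it is hanging over and partly raised. Next I fit the poses.

```bash
cat > h.py <<'E'
import numpy as np, cv2
from scipy.optimize import least_squares
from scipy.spatial.transform import Rotation as R
from plant import ctrl
def cam(n,st=None):
    m=ctrl.camera_model(n)
    if n!="wrist": return m["intrinsics"],m["cam_to_world"]
    T=np.eye(4);T[:3,:3]=R.from_quat(st["tcp_rot"]).as_matrix();T[:3,3]=st["eef_pos"]
    return m["intrinsics"],T@m["tool_from_camera"]
def proj(c,P):
    K,T=c;p=(np.asarray(P,float)-T[:3,3])@T[:3,:3];p=p*[1,-1,-1]
    q=p@K.T;return q[...,:2]/q[...,2:]
def plane(c,uv,z):
    K,T=c;r=np.linalg.solve(K,np.array([uv[0],uv[1],1.]))*[1,-1,-1];d=T[:3,:3]@r
    return T[:3,3]+d*(z-T[2,3])/d[2]
def pose(q,L):
    c,s=np.cos(q[2]),np.sin(q[2]);L=np.asarray(L,float)
    return np.stack([q[0]+c*L[:,0]-s*L[:,1],q[1]+s*L[:,0]+c*L[:,1],L[:,2]],1)
def fit(obs,q0):
    """obs: list of (camera, local pts, pixels)"""
    f=lambda q:np.concatenate([(proj(c,pose(q,L))-np.array(p)).ravel() for c,L,p in obs])
    r=least_squares(f,q0,loss="soft_l1");return r.x,np.round(r.fun.reshape(-1,2),1)
def go(x,y,z,yaw=None):
    """tool-frame shift/turn to reach world TCP x,y,z and tool-x heading yaw (mod pi)"""
    s=ctrl.get_state();M=R.from_quat(s["tcp_rot"]).as_matrix();h=np.arctan2(M[1,0],M[0,0])
    d=M.T@(np.array([x,y,z])-s["eef_pos"])
    w=0 if yaw is None else -((yaw-h+np.pi/2)%np.pi-np.pi/2)
    print("t",round(s["time"],2),"tcp",s["eef_pos"].round(4),"head",round(h,4),"-> shift",d.round(4),"yaw",round(w,4))
def snap(n,name,crop=None,f=1):
    st=ctrl.get_state();im=cv2.cvtColor(ctrl.read_camera(n),cv2.COLOR_RGB2BGR)
    cv2.imwrite(f"pics/{name}_raw.png",im);np.savez(f"pics/{name}.npz",pos=st["eef_pos"],rot=st["tcp_rot"])
    if crop: x0,y0,x1,y1=crop;im=im[y0:y1,x0:x1]
    cv2.imwrite(f"pics/{name}.png",cv2.resize(im,None,fx=f,fy=f,interpolation=cv2.INTER_CUBIC))
E
python3 - <<'E'
from h import *
t,s=cam("top"),cam("side")
a=lambda P:np.array(P)/5.9+[215,160]; b=lambda P:np.array(P)/4.6+[190,120]
B=lambda x,y,z:(x,y,z)
c,r=fit([(t,[(.068,.086,.015),(-.068,.086,.015),(.068,-.086,.015),(-.068,-.086,.015)],a([(57,68),(35,288),(328,98),(303,312)])),
 (s,[(.068,.086,.015),(-.068,-.086,.015)],b([(52,508),(378,422)]))],[.55,0,-.1])
print("carrier",c,r.tolist())
k,r=fit([(s,[(.045,0,.108),(-.045,0,.108),(.045,.028,0),(-.045,.028,0)],b([(415,38),(530,78),(393,160),(505,210)])),
 (t,[(.045,.028,.034),(-.045,.028,.034)],a([(680,170),(660,300)]))],[.5,-.3,-.1])
print("rack",k,r.tolist())
for th in np.arange(0,2.1,.2):
    T=[(0,-.12+.082*np.cos(th),.162+.082*np.sin(th)),(0,-.12+.06*np.cos(th)+.02*np.sin(th),.162+.06*np.sin(th)-.02*np.cos(th)),(0,-.12,.162)]
    P=pose(c,T);print(round(th,1),((proj(t,P)-[215,160])*5.9).round().tolist(),((proj(s,P)-[190,120])*4.6).round().tolist())
l,r=fit([(t,[(0.04,0,.171),(-.04,0,.171)],[(143,186),(137,209)])],[.55,.3,-.3]);print("lid",l)
go(*c[:2],.4,c[2])
E
```

```text
carrier [ 0.51828181  0.00823257 -0.11030373] [[-0.9, 0.5], [-1.1, -0.2], [-0.5, -0.0], [0.2, 0.4], [-0.5, -1.9], [0.7, -3.4]]
rack [ 0.48010666 -0.32319404 -0.15157792] [[0.7, -1.8], [0.5, -0.8], [-0.8, 1.9], [-1.4, 1.1], [-0.0, -0.6], [0.3, 1.8]]
0.0 [[238.0, 176.0], [276.0, 183.0], [383.0, 190.0]] [[252.0, 244.0], [270.0, 247.0], [321.0, 165.0]]
0.2 [[241.0, 173.0], [272.0, 180.0], [383.0, 190.0]] [[253.0, 222.0], [268.0, 234.0], [321.0, 165.0]]
0.4 [[250.0, 171.0], [272.0, 178.0], [383.0, 190.0]] [[258.0, 197.0], [268.0, 219.0], [321.0, 165.0]]
0.6 [[264.0, 170.0], [276.0, 176.0], [383.0, 190.0]] [[265.0, 170.0], [270.0, 201.0], [321.0, 165.0]]
0.8 [[284.0, 170.0], [285.0, 175.0], [383.0, 190.0]] [[274.0, 143.0], [275.0, 181.0], [321.0, 165.0]]
1.0 [[308.0, 170.0], [297.0, 175.0], [383.0, 190.0]] [[286.0, 117.0], [281.0, 161.0], [321.0, 165.0]]
1.2 [[335.0, 172.0], [314.0, 175.0], [383.0, 190.0]] [[299.0, 93.0], [289.0, 140.0], [321.0, 165.0]]
1.4 [[365.0, 174.0], [334.0, 175.0], [383.0, 190.0]] [[313.0, 72.0], [298.0, 121.0], [321.0, 165.0]]
1.6 [[396.0, 176.0], [355.0, 176.0], [383.0, 190.0]] [[327.0, 55.0], [309.0, 103.0], [321.0, 165.0]]
1.8 [[426.0, 180.0], [379.0, 178.0], [383.0, 190.0]] [[341.0, 44.0], [319.0, 89.0], [321.0, 165.0]]
2.0 [[454.0, 184.0], [402.0, 181.0], [383.0, 190.0]] [[353.0, 37.0], [330.0, 77.0], [321.0, 165.0]]
lid [ 0.49228558  0.35117924 -0.24403795]
t 0.1 tcp [ 0.1746 -0.6513  0.2052] head 0.2617 -> shift [ 0.5027 -0.5486 -0.1935] yaw 0.3721
```

```bash
python3 -c "
from h import *
go(.48,-.32,.36,-.15)"
```

```text
t 0.1 tcp [ 0.1746 -0.6513  0.2052] head 0.2617 -> shift [ 0.3808 -0.2414 -0.1542] yaw 0.4117
```

Request:
move_arm --plan '[{"x": 0.0, "y": 0.0, "z": -0.05, "yaw": 0.1, "fingers": 1}, {"x": 0.381, "y": -0.241, "z": -0.154, "yaw": 0.412, "fingers": 1}, {"x": 0.381, "y": -0.241, "z": -0.154, "yaw": 0.412, "fingers": 1}, {"x": 0.381, "y": -0.241, "z": -0.154, "yaw": 0.412, "fingers": 1}, {"x": 0.381, "y": -0.241, "z": -0.154, "yaw": 0.412, "fingers": 1}]'

```text
time: 0.6
eef_pos: [0.3077, -0.507, 0.3012]
tcp_rot: [0.997, -0.076, -0.0, -0.0]
contact_force: [1.3, 0.1, -0.6]
opening: 0.141
finger_force: 0.0
```

```bash
python3 -c "
from h import *
go(.48,-.32,.36,-.15)"
```

```text
t 0.6 tcp [ 0.3077 -0.507   0.3012] head -0.1511 -> shift [ 0.1422 -0.2109 -0.0586] yaw -0.0011
```

Request:
move_arm --plan '[{"x": 0.142, "y": -0.211, "z": -0.059, "fingers": 1}, {"x": 0.142, "y": -0.211, "z": -0.059, "fingers": 1}, {"x": 0.142, "y": -0.211, "z": -0.059, "fingers": 1}, {"x": 0.142, "y": -0.211, "z": -0.059, "fingers": 1}, {"x": 0.142, "y": -0.211, "z": -0.059, "fingers": 1}]'

```text
validation failed for argument at $.pl...
```

```bash
python3 -c "
from h import *
snap('wrist','w1')
st=ctrl.get_state();c=cam('wrist',st)
print(proj(c,pose([.480,-.323,-.15],[(.045,0,.108),(-.045,0,.108)])))
cc=[.518,.008,-.11]
go(*pose(cc,[(0,0,.36)])[0],-.11)"
```

```text
[[70.76930756 -1.27768636]
 [82.74416977 85.03506898]]
t 0.65 tcp [ 0.313  -0.5026  0.3042] head -0.1451 -> shift [ 0.1293 -0.535  -0.054 ] yaw -0.0351
```

View pics/w1.png

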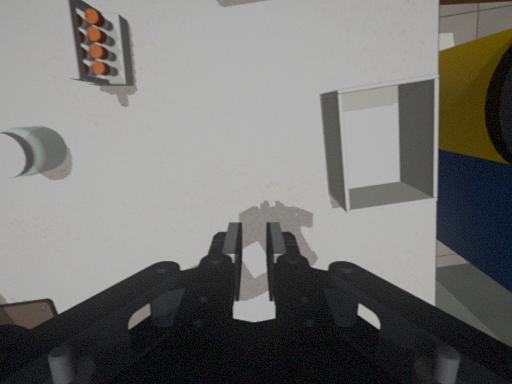

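```bash
python3 -c "
from h import *
go(.48,-.32,.36,-.15)"
```

```text
t 0.65 tcp [ 0.313  -0.5026  0.3042] head -0.1451 -> shift [ 0.1392 -0.2049 -0.0547] yaw 0.0049
```

Request:
move_arm --plan '[{"x": 0.139, "y": -0.205, "z": -0.055, "yaw": 0, "fingers": 1}, {"x": 0.139, "y": -0.205, "z": -0.055, "yaw": 0, "fingers": 1}, {"x": 0.139, "y": -0.205, "z": -0.055, "yaw": 0, "fingers": 1}, {"x": 0.139, "y": -0.205, "z": -0.055, "yaw": 0, "fingers": 1}, {"x": 0.139, "y": -0.205, "z": -0.055, "yaw": 0, "fingers": 1}]'

```text
time: 1.15
eef_pos: [0.4733, -0.3279, 0.3555]
tcp_rot: [0.997, -0.075, -0.0, -0.0]
contact_force: [0.4, -0.1, 0.8]
opening: -0.001
finger_force: 0.0
```

```bash
python3 -c "
from h import *
snap('wrist','w2')
print(ctrl.get_state()['eef_pos'])
go(*pose([.518,.008,-.11],[(0.0,-.0,.36)])[0],-.11)"
```

```text
[ 0.47809148 -0.3227165   0.35802629]
t 1.2 tcp [ 0.4781 -0.3227  0.358 ] head -0.1438 -> shift [-0.0079 -0.333  -0.0009] yaw -0.0338
```

Request:
move_arm --plan '[{"x": -0.008, "y": -0.333, "z": 0, "yaw": -0.034, "fingers": 1}, {"x": -0.008, "y": -0.333, "z": 0, "yaw": -0.034, "fingers": 1}, {"x": -0.008, "y": -0.333, "z": 0, "yaw": -0.034, "fingers": 1}, {"x": -0.008, "y": -0.333, "z": 0, "yaw": -0.034, "fingers": 1}, {"x": -0.008, "y": -0.333, "z": 0, "yaw": -0.034, "fingers": 1}]'

```text
time: 1.7
eef_pos: [0.5036, -0.0799, 0.3551]
tcp_rot: [0.998, -0.058, -0.0, -0.0]
contact_force: [0.9, -0.8, -0.3]
opening: -0.0
finger_force: 0.0
```

Request:
move_arm --plan '[{"x": 0, "y": -0.083, "z": 0, "yaw": 0, "fingers": 1}, {"x": 0, "y": -0.083, "z": 0, "yaw": 0, "fingers": 1}, {"x": 0, "y": -0.083, "z": 0, "yaw": 0, "fingers": 1}]'

```text
time: 2.0
eef_pos: [0.5134, 0.0042, 0.3552]
tcp_rot: [0.998, -0.055, -0.0, -0.001]
contact_force: [-0.0, -0.8, 0.5]
opening: -0.002
finger_force: 0.0
```

```bash
python3 -c "
from h import *
snap('wrist','w3')
a=cv2.imread('pics/w2_raw.png')[0:250,100:400];b=cv2.imread('pics/w3_raw.png')[0:250,100:450]
m=np.hstack([cv2.resize(a,None,fx=1.23,fy=1.23*1,interpolation=3),cv2.resize(b,None,fx=1.23,fy=1.23,interpolation=3)])
print(m.shape);cv2.imwrite('pics/m1.png',m)
for n in 'w2','w3': print(np.load(f'pics/{n}.npz')['pos'])
"
```

```text
(308, 799, 3)
[ 0.47334034 -0.32789261  0.35553847]
[0.51340247 0.0042333  0.35520663]
```

View pics/m1.png

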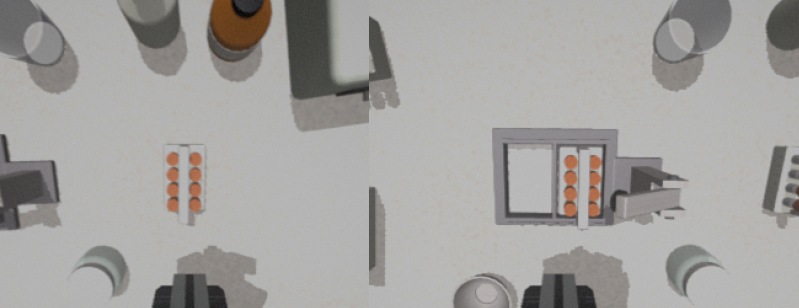

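The rack bar runs from (184,146) to (184,222) in the left panel. In the right panel the base corners are (494,129), (617,129) and (494,225), and the cold plate spans (507–552, 144–213).

```bash
python3 - <<'E'
from h import *
def L(n):
    d=np.load(f'pics/{n}.npz');return cam('wrist',dict(eef_pos=d['pos'],tcp_rot=d['rot']))
f=799/650*1.0
f=1.23
a=lambda P:np.array(P)/f+[100,0]; b=lambda P:(np.array(P)-[369,0])/f+[100,0]
for nm,(k,r) in dict(rack=fit([(L('w2'),[(.045,.028,.034),(.045,-.028,.034),(.045,0,.108),(-.045,0,.108)],a([(164,144.5),(206,144.5),(184,146),(184,222)]))],[.48,-.323,-.15]),
 base=fit([(L('w3'),[(.068,.086,.015),(.068,-.086,.015),(-.068,.086,.015)],b([(494,129),(617,129),(494,225)]))],[.518,.008,-.11]),
 plate=fit([(L('w3'),[(.048,.0305,.021),(.048,-.0305,.021),(-.048,.0305,.021)],b([(507.5,145),(551.5,145),(508,213)]))],[.518,.04,-.11]),
 loaded=fit([(L('w3'),[(.045,0,.108+.015),(-.045,0,.108+.015)],b([(582,149),(585,228)]))],[.518,-.03,-.11])).items(): print(nm,k.round(4),r.tolist())
c=fit([(L('w3'),[(.068,.086,.015),(.068,-.086,.015),(-.068,.086,.015)],b([(494,129),(617,129),(494,225)]))],[.518,.008,-.11])[0]
print(pose(c,[(0,.034,0),(0,-.034,0)]))
for th in (.5,.6,.7,.8,.9):
    P=pose(c,[(0,-.12+.082*np.cos(th),.162+.082*np.sin(th)),(0,-.12,.162)]);print(th,((proj(L('w3'),P)-[100,0])*f+[369,0]).round(1).tolist())
go(*pose(c,[(0,-.02,.26)])[0],c[2])
E
```

```text
rack [ 0.482  -0.3239 -0.1548] [[-0.2, -0.5], [0.0, -0.3], [0.1, -0.1], [0.0, 1.2]]
base [ 0.5183  0.0092 -0.1199] [[-2.3, -0.6], [0.4, 0.5], [0.7, 0.1]]
plate [ 0.5212  0.0434 -0.1301] [[-0.4, -0.5], [0.3, 0.2], [0.1, 0.3]]
loaded [ 0.5158 -0.0251 -0.0535] [[-0.0, -0.3], [0.0, 0.4]]
[[ 0.52234473  0.04300252  0.        ]
 [ 0.51420816 -0.02450894  0.        ]]
0.5 [[604.2, 204.8], [670.2, 198.0]]
0.6 [[610.0, 206.3], [670.2, 198.0]]
0.7 [[616.7, 207.8], [670.2, 198.0]]
0.8 [[624.3, 209.3], [670.2, 198.0]]
0.9 [[632.7, 210.7], [670.2, 198.0]]
t 2.05 tcp [0.5134 0.0023 0.3551] head -0.1124 -> shift [0.004  0.0126 0.0951] yaw 0.0075
```

Request:
move_arm --plan '[{"x": 0.004, "y": 0.013, "z": 0.165, "yaw": 0.008, "fingers": 1}, {"x": 0.004, "y": 0.013, "z": 0.165, "yaw": 0.008, "fingers": 1}, {"x": 0.004, "y": 0.013, "z": 0.165, "yaw": 0.008, "fingers": 1}, {"x": 0.004, "y": 0.013, "z": 0.165, "yaw": 0.008, "fingers": 1}, {"x": 0.004, "y": 0.013, "z": 0.165, "yaw": 0.008, "fingers": 1}]'

```text
time: 2.55
eef_pos: [0.5142, -0.0133, 0.1877]
tcp_rot: [0.998, -0.063, -0.003, -0.0]
contact_force: [-0.6, 0.6, -0.3]
opening: 0.001
finger_force: 0.0
```

```bash
python3 -c "
from h import *
c=[.5183,.0092,-.12]
go(*pose(c,[(0,-.065,.19)])[0],c[2])
go(*pose(c,[(0,-.105,.19)])[0],c[2])"
```

```text
t 2.55 tcp [ 0.5142 -0.0133  0.1877] head -0.1261 -> shift [ 0.0016  0.0421 -0.0023] yaw -0.0061
t 2.55 tcp [ 0.5142 -0.0133  0.1877] head -0.1261 -> shift [ 0.0018  0.0821 -0.0023] yaw -0.0061
```

Request:
move_arm --plan '[{"x": 0.002, "y": 0.016, "z": 0, "yaw": 0, "fingers": 1}, {"x": 0.002, "y": 0.032, "z": 0, "yaw": 0, "fingers": 1}, {"x": 0.002, "y": 0.048, "z": 0, "yaw": 0, "fingers": 1}, {"x": 0.002, "y": 0.066, "z": 0, "yaw": 0, "fingers": 1}, {"x": 0.002, "y": 0.084, "z": 0, "yaw": 0, "fingers": 1}]'

```text
time: 3.05
eef_pos: [0.5128, -0.0879, 0.2155]
tcp_rot: [0.998, -0.062, 0.006, -0.01]
contact_force: [-35.5, 27.4, 84.2]
opening: -0.001
finger_force: 43.0
```

Request:
move_arm --plan '[{"x": 0, "y": 0, "z": 0, "yaw": 0, "fingers": 1}, {"x": 0, "y": -0.05, "z": 0, "yaw": 0, "fingers": 1}, {"x": 0, "y": -0.09, "z": 0, "yaw": 0, "fingers": 1}, {"x": 0, "y": -0.09, "z": -0.05, "yaw": 0, "fingers": 1}, {"x": 0, "y": -0.09, "z": -0.1, "yaw": 0, "fingers": 1}]'

```text
time: 3.55
eef_pos: [0.5188, -0.0058, 0.2941]
tcp_rot: [0.998, -0.061, 0.001, 0.0]
contact_force: [1.3, -0.3, 0.8]
opening: -0.001
finger_force: 0.0
```

```bash
python3 -c "
from h import *
snap('wrist','w4'); snap('side','s4')
a=cv2.imread('pics/w4_raw.png');b=cv2.imread('pics/s4_raw.png')
m=np.hstack([cv2.resize(a[0:300,200:500],(400,400),interpolation=3),cv2.resize(b[120:250,190:320],(400,400),interpolation=3)])
# add lid views from side and top
s=cv2.resize(b[230:384,110:310],None,fx=1.25,fy=1.25,interpolation=3)
t=cv2.imread('pics/top0.png');t=cv2.resize(t[165:235,105:195],None,fx=2.75,fy=2.75,interpolation=3)
n=np.zeros((200,800,3),np.uint8);n[:192,:250]=s;n[:t.shape[0],300:300+t.shape[1]]=t
cv2.imwrite('pics/m2.png',np.vstack([m,n]))
go(.482,-.3239,.3,-.155)"
```

```text
t 3.65 tcp [ 0.5239 -0.0076  0.3043] head -0.1234 -> shift [-0.0028  0.3191  0.0049] yaw 0.0316
```

View pics/m2.png

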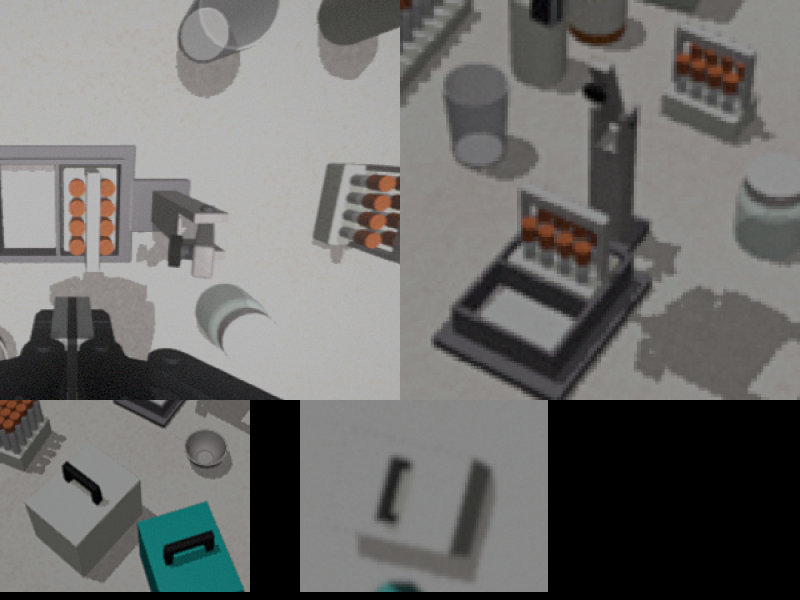

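The side panel shows the clamp arm at about 1.2 rad. The finger caught between the rubber pad and the arm tip, hence the 84 N. I'll push again lower down, against the pad face.

```bash
python3 -c "
from h import *
c=[.5183,.0092,-.12]
go(*pose(c,[(0,-.035,.193)])[0],c[2])
go(*pose(c,[(0,-.105,.193)])[0],c[2])"
```

```text
t 3.65 tcp [ 0.5239 -0.0076  0.3043] head -0.1234 -> shift [-0.01    0.0188  0.1112] yaw -0.0034
t 3.65 tcp [ 0.5239 -0.0076  0.3043] head -0.1234 -> shift [-0.0098  0.0888  0.1113] yaw -0.0034
```

Request:
move_arm --plan '[{"x": -0.01, "y": 0.019, "z": 0.05, "yaw": 0, "fingers": 1}, {"x": -0.01, "y": 0.019, "z": 0.1, "yaw": 0, "fingers": 1}, {"x": -0.01, "y": 0.019, "z": 0.111, "yaw": 0, "fingers": 1}, {"x": -0.01, "y": 0.034, "z": 0.111, "yaw": 0, "fingers": 1}, {"x": -0.01, "y": 0.049, "z": 0.111, "yaw": 0, "fingers": 1}]'

```text
time: 4.15
eef_pos: [0.5046, -0.0552, 0.1828]
tcp_rot: [0.998, -0.062, 0.002, 0.0]
contact_force: [-0.8, 6.0, 4.0]
opening: -0.0
finger_force: 3.0
```

Request:
move_arm --plan '[{"x": 0, "y": 0.01, "z": 0, "yaw": 0, "fingers": 1}, {"x": 0, "y": 0.02, "z": 0, "yaw": 0, "fingers": 1}]'

```text
time: 4.35
eef_pos: [0.5023, -0.0754, 0.1829]
tcp_rot: [0.998, -0.062, 0.003, 0.0]
contact_force: [0.5, 3.1, 1.8]
opening: -0.0
finger_force: 1.7
```

Request:
move_arm --plan '[{"x": 0, "y": 0.007, "z": -0.006, "yaw": 0, "fingers": 1}, {"x": 0, "y": 0.014, "z": -0.006, "yaw": 0, "fingers": 1}, {"x": 0, "y": 0.02, "z": -0.006, "yaw": 0, "fingers": 1}, {"x": 0, "y": 0.02, "z": -0.006, "yaw": 0, "fingers": 1}]'

```text
time: 4.75
eef_pos: [0.498, -0.095, 0.186]
tcp_rot: [0.998, -0.062, 0.0, 0.001]
contact_force: [1.3, 0.9, -0.6]
opening: -0.0
finger_force: 0.0
```

```bash
python3 -c "
from h import *
c=[.5183,.0092,-.12]
go(*pose(c,[(0,-.105,.19)])[0],c[2])"
```

```text
t 4.75 tcp [ 0.498 -0.095  0.186] head -0.1248 -> shift [ 0.0077 -0.0009 -0.004 ] yaw -0.0048
```

Request:
move_arm --plan '[{"x": 0.008, "y": -0.05, "z": 0, "yaw": 0, "fingers": 1}, {"x": 0.008, "y": -0.07, "z": -0.05, "yaw": 0, "fingers": 1}, {"x": 0.008, "y": -0.07, "z": -0.1, "yaw": 0, "fingers": 1}, {"x": 0.008, "y": -0.07, "z": -0.114, "yaw": 0, "fingers": 0.5}]'

```text
time: 5.15
eef_pos: [0.5161, -0.0254, 0.3048]
tcp_rot: [0.998, -0.061, 0.004, 0.002]
contact_force: [0.5, 0.1, 0.9]
opening: 0.154
finger_force: 0.0
```

```bash
python3 -c "
from h import *
snap('wrist','w5'); snap('side','s5')
s=cam('side');w=cam('wrist',dict(eef_pos=np.load('pics/w5.npz')['pos'],tcp_rot=np.load('pics/w5.npz')['rot']))
a=cv2.imread('pics/w5_raw.png');b=cv2.imread('pics/s5_raw.png')
cc=[(0,0,255),(0,255,0),(255,0,0)]
for th,k in zip((1.4,1.7,2.0),cc):
    P=pose([.5183,.0092,-.12],[(0,-.12+.082*np.cos(th),.162+.082*np.sin(th))])
    for im,c in((a,w),(b,s)): 
        u,v=proj(c,P)[0].round().astype(int); im[v,u]=k
m=np.hstack([cv2.resize(a[100:250,280:430],(400,400),interpolation=0),cv2.resize(b[110:190,210:290],(400,400),interpolation=0)])
cv2.imwrite('pics/m3.png',m)
go(.482,-.3239,.3,-.155)"
```

```text
t 5.25 tcp [ 0.516  -0.0258  0.3033] head -0.1234 -> shift [0.0029 0.3    0.004 ] yaw 0.0316
```

View pics/m3.png

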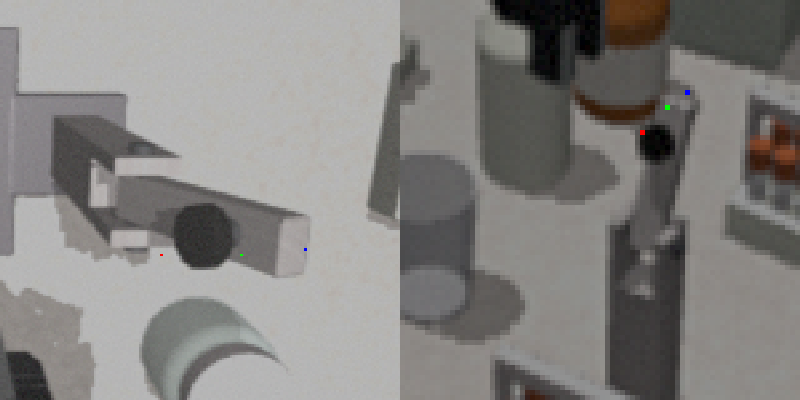

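The clamp arm now leans back at about 1.95 rad, clear of the lid. Next is the rack.

Request:
move_arm --plan '[{"x": 0.003, "y": 0.3, "z": 0.004, "yaw": 0.032, "fingers": 0.3}, {"x": 0.003, "y": 0.3, "z": 0.004, "yaw": 0.032, "fingers": 0.3}, {"x": 0.003, "y": 0.3, "z": 0.004, "yaw": 0.032, "fingers": 0.3}, {"x": 0.003, "y": 0.3, "z": 0.004, "yaw": 0.032, "fingers": 0.3}, {"x": 0.003, "y": 0.3, "z": 0.004, "yaw": 0.032, "fingers": 0.3}]'

```text
time: 5.75
eef_pos: [0.4842, -0.2753, 0.2931]
tcp_rot: [0.997, -0.078, -0.002, -0.001]
contact_force: [0.9, 1.2, 0.4]
opening: 0.702
finger_force: 0.0
```

```bash
python3 -c "
from h import *
go(.482,-.3239,.18,-.155)"
```

```text
t 5.75 tcp [ 0.4842 -0.2753  0.2931] head -0.1565 -> shift [0.0059 0.0485 0.113 ] yaw -0.0015
```

Request:
move_arm --plan '[{"x": 0.006, "y": 0.044, "z": 0.05, "yaw": 0, "fingers": 0.3}, {"x": 0.006, "y": 0.044, "z": 0.1, "yaw": 0, "fingers": 0.3}, {"x": 0.006, "y": 0.044, "z": 0.113, "yaw": 0, "fingers": 0.3}, {"x": 0.006, "y": 0.044, "z": 0.113, "yaw": 0, "fingers": 0.3}, {"x": 0.006, "y": 0.044, "z": 0.113, "yaw": 0, "fingers": 0.3}]'

```text
time: 6.25
eef_pos: [0.4842, -0.3176, 0.1817]
tcp_rot: [0.997, -0.078, -0.001, -0.001]
contact_force: [0.6, -0.2, 1.4]
opening: 0.697
finger_force: 0.0
```

```bash
python3 -c "
from h import *
snap('wrist','w6',(120,0,420,384),1.5)
go(.482,-.3239,.085,-.155)
c=cam('wrist',dict(eef_pos=np.load('pics/w6.npz')['pos'],tcp_rot=np.load('pics/w6.npz')['rot']))
print(proj(c,pose([.482,-.3239,-.155],[(.045,0,.108),(-.045,0,.108)])))"
```

```text
t 6.3 tcp [ 0.4853 -0.3182  0.1838] head -0.1559 -> shift [-0.0024  0.006   0.0988] yaw -0.0009
[[261.02762444 137.09824916]
 [260.45712375 237.99178847]]
```

View pics/w6.png

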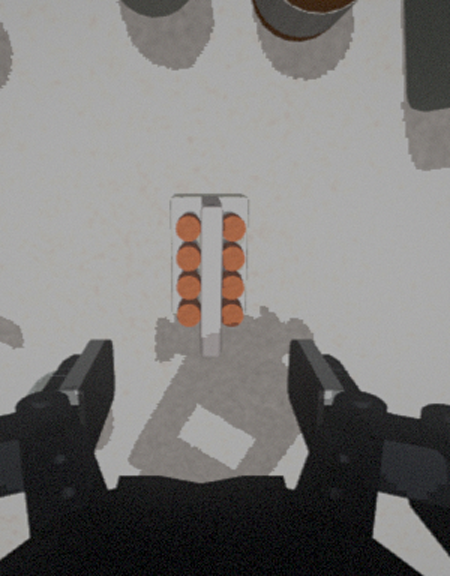

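The bar appears at columns 260.7, rows 137–237, matching the prediction within a pixel. Descending to grasp.

Request:
move_arm --plan '[{"x": -0.002, "y": 0.006, "z": 0.04, "yaw": 0, "fingers": 0.3}, {"x": -0.002, "y": 0.006, "z": 0.08, "yaw": 0, "fingers": 0.3}, {"x": -0.002, "y": 0.006, "z": 0.097, "yaw": 0, "fingers": 0.3}, {"x": -0.002, "y": 0.006, "z": 0.097, "yaw": 0, "fingers": 0.3}]'

```text
time: 6.7
eef_pos: [0.4816, -0.3226, 0.0852]
tcp_rot: [0.997, -0.078, -0.001, -0.001]
contact_force: [-0.1, -0.1, 0.1]
opening: 0.702
finger_force: 0.0
```

```bash
python3 -c "
from h import *
go(.482,-.3239,.085,-.155)"
```

```text
t 6.7 tcp [ 0.4816 -0.3226  0.0852] head -0.1554 -> shift [0.0006 0.0012 0.0002] yaw -0.0004
```

Request:
move_arm --plan '[{"x": 0, "y": 0.001, "z": 0, "yaw": 0, "fingers": 1}, {"x": 0, "y": 0.001, "z": 0, "yaw": 0, "fingers": 1}, {"x": 0, "y": 0.001, "z": 0, "yaw": 0, "fingers": 1}, {"x": 0, "y": 0.001, "z": 0, "yaw": 0, "fingers": 1}, {"x": 0, "y": 0.001, "z": 0, "yaw": 0, "fingers": 1}]' --force 60

```text
time: 7.2
eef_pos: [0.4823, -0.325, 0.087]
tcp_rot: [0.997, -0.078, 0.001, 0.0]
contact_force: [0.0, 0.1, -0.1]
opening: 0.001
finger_force: 0.0
```

Request:
move_arm --plan '[{"x": 0, "y": 0, "z": 0, "yaw": 0, "fingers": 1}, {"x": 0, "y": 0, "z": -0.02, "yaw": 0, "fingers": 1}, {"x": 0, "y": 0, "z": -0.06, "yaw": 0, "fingers": 1}, {"x": 0, "y": 0, "z": -0.1, "yaw": 0, "fingers": 1}, {"x": 0, "y": 0, "z": -0.15, "yaw": 0, "fingers": 1}]' --force 60

```text
time: 7.7
eef_pos: [0.481, -0.3238, 0.2358]
tcp_rot: [0.997, -0.078, -0.002, -0.001]
contact_force: [0.4, 0.3, 0.7]
opening: 0.001
finger_force: 0.0
```

```bash
python3 -c "
from h import *
print(ctrl.get_state()['opening'],ctrl.get_state()['contact_force'])
go(.483,-.3239,.37,-.125)"
```

```text
0.0012081249395200268 [0.39793834 0.30295011 0.72428069]
t 7.7 tcp [ 0.481  -0.3238  0.2358] head -0.1563 -> shift [ 0.0016 -0.0005 -0.1342] yaw -0.0313
```

The fingers closed on nothing. I'll check numerically where the caps are.

```bash
python3 - <<'E'
from h import *
snap('wrist','w7')
snap('side','s7');snap('top','t7')
for n in('w2','w6','w7'):
    im=cv2.imread(f'pics/{n}_raw.png').astype(int);d=np.load(f'pics/{n}.npz');c=cam('wrist',dict(eef_pos=d['pos'],tcp_rot=d['rot']))
    m=((im[...,2]-im[...,0]>60)&(im[...,2]>110)).astype(np.uint8)
    k,_,s,ce=cv2.connectedComponentsWithStats(m)
    P=[(ce[i].round(1),s[i,4],plane(c,ce[i],.078)[:2].round(4)) for i in range(1,k) if s[i,4]>25]
    print(n,d['pos'].round(3))
    for p in P:print(p)
# side image orange in rack region
a,b=cv2.imread('pics/side0.png'),cv2.imread('pics/s7_raw.png')
for im in(a,b):
    q=im[125:175,270:315].astype(int);m=q[...,2]-q[...,0]>40;print(np.argwhere(m).mean(0),m.sum())
E
```

```text
w2 [ 0.473 -0.328  0.356]
(array([279. ,   6.1]), np.int32(152), array([ 0.6659, -0.3921]))
(array([317.1,   4.1]), np.int32(33), array([ 0.6605, -0.4432]))
(array([240.1, 129. ]), np.int32(75), array([ 0.5127, -0.3136]))
(array([258.7, 129.2]), np.int32(77), array([ 0.5082, -0.3413]))
(array([ 52.1, 137.3]), np.int32(90), array([ 0.543 , -0.0307]))
(array([240.1, 141.7]), np.int32(77), array([ 0.4941, -0.3106]))
(array([258.5, 141.8]), np.int32(74), array([ 0.4897, -0.3383]))
(array([ 54.2, 150. ]), np.int32(79), array([ 0.5241, -0.0276]))
(array([240.2, 154.3]), np.int32(76), array([ 0.4751, -0.3076]))
(array([258.4, 154.3]), np.int32(73), array([ 0.4709, -0.3354]))
(array([240.1, 166.4]), np.int32(75), array([ 0.4564, -0.3045]))
(array([258.2, 166.4]), np.int32(74), array([ 0.4523, -0.3323]))
(array([ 59.8, 177.7]), np.int32(30), array([ 0.481, -0.022]))
w6 [ 0.484 -0.318  0.182]
(array([245.2, 151.9]), np.int32(220), array([ 0.5122, -0.3145]))
(array([275.6, 152. ]), np.int32(205), array([ 0.5078, -0.3424]))
(array([245.3, 172. ]), np.int32(213), array([ 0.4934, -0.3114]))
(array
[... 237 characters left out ...]
[ 0.4558, -0.3054]))
(array([274.4, 209.4]), np.int32(168), array([ 0.4517, -0.3336]))
w7 [ 0.481 -0.324  0.236]
(array([240.5, 142.9]), np.int32(149), array([ 0.5121, -0.3141]))
(array([266.1, 143. ]), np.int32(149), array([ 0.5077, -0.3421]))
(array([240.9, 160.1]), np.int32(146), array([ 0.493 , -0.3112]))
(array([265.9, 160. ]), np.int32(149), array([ 0.4888, -0.3392]))
(array([241.1, 176.4]), np.int32(147), array([ 0.4744, -0.3083]))
(array([265.8, 176.6]), np.int32(143), array([ 0.4698, -0.3362]))
(array([241.2, 192.3]), np.int32(135), array([ 0.4557, -0.3053]))
(array([265.5, 192.2]), np.int32(128), array([ 0.4514, -0.3332]))
[16.64084507 20.31690141] 142
[16.60645161 20.28387097] 155
```

Request:
move_arm --plan '[{"x": 0.001, "y": 0, "z": 0.05, "yaw": 0, "fingers": 1}, {"x": 0.001, "y": 0, "z": 0.1, "yaw": 0, "fingers": 1}, {"x": 0.001, "y": 0, "z": 0.115, "yaw": 0, "fingers": 1}, {"x": 0.001, "y": 0, "z": 0.122, "yaw": 0, "fingers": 1}, {"x": 0.001, "y": 0, "z": 0.122, "yaw": 0, "fingers": 1}]'

```text
time: 8.35
eef_pos: [0.483, -0.3249, 0.1141]
tcp_rot: [0.997, -0.078, -0.0, -0.0]
contact_force: [-0.0, 0.1, 0.9]
opening: 0.002
finger_force: 0.0
```

```bash
python3 - <<'E'
from h import *
go(.482,-.3239,.11,-.155)
s=ctrl.get_state();print(s['contact_force'],s['qpos'],s['tcp_rot'])
E
```

```text
t 8.35 tcp [ 0.483  -0.3249  0.1141] head -0.1563 -> shift [-0.0011 -0.0009  0.0041] yaw -0.0013
[-7.75279489e-04  1.23634660e-01  8.95539386e-01] [-7.66396797e-01  1.77705373e-01  1.88393998e+00 -2.63257341e-06
  1.08068821e+00  9.60672249e-01] [ 9.96948887e-01 -7.80562529e-02 -2.86861892e-04 -2.34416408e-04]
```

Request:
move_arm --plan '[{"x": 0, "y": 0, "z": 0.004, "yaw": 0, "fingers": 1}, {"x": 0, "y": 0, "z": 0.008, "yaw": 0, "fingers": 1}, {"x": 0, "y": 0, "z": 0.012, "yaw": 0, "fingers": 1}, {"x": 0, "y": 0, "z": 0.012, "yaw": 0, "fingers": 1}]'

```text
time: 8.75
eef_pos: [0.483, -0.3248, 0.1023]
tcp_rot: [0.997, -0.078, 0.0, 0.0]
contact_force: [-0.1, 0.3, -0.4]
opening: -0.002
finger_force: 0.0
```

```bash
python3 - <<'E'
from h import *
snap('wrist','w8');snap('side','s8')
a=cv2.imread('pics/w8_raw.png');b=cv2.imread('pics/s8_raw.png')
c=cam('wrist',ctrl.get_state());s=cam('side')
P=pose([.482,-.3239,-.155],[(.045,0,.108),(-.045,0,.108)])
Q=[ctrl.get_state()['eef_pos']]
print(proj(c,P),proj(s,P),proj(s,Q),proj(c,Q))
x=proj(s,Q)[0].round().astype(int);b[x[1],x[0]]=(0,255,0)
m=np.hstack([cv2.resize(a[80:380,130:380],(500,600),interpolation=3),cv2.resize(b[80:200,260:320],(300,600),interpolation=0)])
cv2.imwrite('pics/m4.png',m)
E
```

```text
[[251.03835116 150.88267935]
 [251.50413936 291.40422113]] [[280.4267096  126.13425616]
 [305.18724298 135.90969627]] [[292.32046174 132.08733461]] [[252.66936695 220.67893001]]
```

View pics/m4.png

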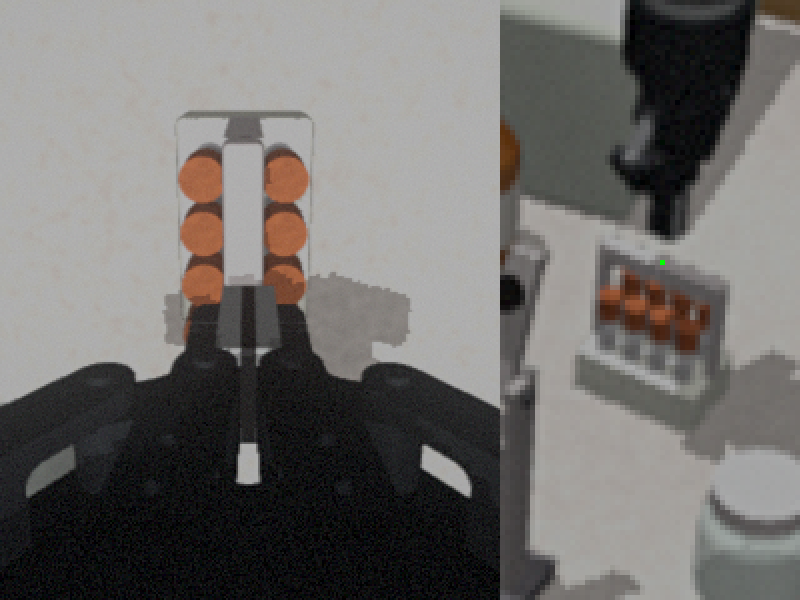

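The side panel shows the fingertips at (292,127.6), about 4 px above where the reported TCP projects. The real tips are therefore about 20 mm higher than reported. I'll probe downward for the bar top.

Request:
move_arm --plan '[{"x": -0.001, "y": -0.001, "z": 0.012, "yaw": 0, "fingers": 1}, {"x": -0.001, "y": -0.001, "z": 0.015, "yaw": 0, "fingers": 1}, {"x": -0.001, "y": -0.001, "z": 0.018, "yaw": 0, "fingers": 1}, {"x": -0.001, "y": -0.001, "z": 0.018, "yaw": 0, "fingers": 1}]'

```text
time: 9.25
eef_pos: [0.482, -0.3236, 0.0838]
tcp_rot: [0.997, -0.078, -0.0, -0.0]
contact_force: [0.2, -0.4, 0.2]
opening: 0.001
finger_force: 0.0
```

Request:
move_arm --plan '[{"x": 0, "y": 0, "z": 0.003, "yaw": 0, "fingers": 1}, {"x": 0, "y": 0, "z": 0.003, "yaw": 0, "fingers": 1}]'

```text
time: 9.45
eef_pos: [0.4824, -0.324, 0.0832]
tcp_rot: [0.997, -0.078, -0.0, 0.0]
contact_force: [-3.7, 2.6, 8.1]
opening: 0.0
finger_force: 3.9
```

Contact comes at a reported z of 0.083, so the tips sit about 24.5 mm above the reported TCP. I'll regrasp with that offset.

Request:
move_arm --plan '[{"x": 0, "y": 0, "z": -0.03, "yaw": 0, "fingers": 0.3}, {"x": 0, "y": 0, "z": -0.03, "yaw": 0, "fingers": 0.3}, {"x": 0, "y": 0, "z": -0.03, "yaw": 0, "fingers": 0.3}, {"x": 0, "y": 0, "z": -0.01, "yaw": 0, "fingers": 0.3}, {"x": 0, "y": 0, "z": 0.01, "yaw": 0, "fingers": 0.3}]'

```text
time: 9.95
eef_pos: [0.482, -0.3236, 0.0703]
tcp_rot: [0.997, -0.078, 0.0, 0.0]
contact_force: [0.6, 0.6, -0.5]
opening: 0.705
finger_force: 0.0
```

```bash
python3 -c "
from h import *
print(ctrl.get_state()['opening'])
go(.482,-.3239,.060,-.155)"
```

```text
0.7051880513278176
t 9.95 tcp [ 0.482  -0.3236  0.0703] head -0.1562 -> shift [0.     0.0003 0.0103] yaw -0.0012
```

Request:
move_arm --plan '[{"x": 0, "y": 0, "z": 0.01, "yaw": 0, "fingers": 0.3}, {"x": 0, "y": 0, "z": 0.01, "yaw": 0, "fingers": 1}, {"x": 0, "y": 0, "z": 0.01, "yaw": 0, "fingers": 1}, {"x": 0, "y": 0, "z": 0.01, "yaw": 0, "fingers": 1}, {"x": 0, "y": 0, "z": 0.01, "yaw": 0, "fingers": 1}]' --force 60

```text
time: 10.45
eef_pos: [0.4828, -0.3241, 0.0624]
tcp_rot: [0.997, -0.078, 0.001, 0.0]
contact_force: [0.1, 0.5, 2.0]
opening: 0.124
finger_force: 60.1
```

Request:
move_arm --plan '[{"x": 0, "y": 0, "z": 0, "yaw": 0, "fingers": 1}, {"x": 0, "y": 0, "z": -0.02, "yaw": 0, "fingers": 1}, {"x": 0, "y": 0, "z": -0.05, "yaw": 0, "fingers": 1}, {"x": 0, "y": 0, "z": -0.09, "yaw": 0, "fingers": 1}, {"x": 0, "y": 0, "z": -0.14, "yaw": 0, "fingers": 1}]' --force 60

```text
time: 10.95
eef_pos: [0.4804, -0.3222, 0.1995]
tcp_rot: [0.997, -0.078, -0.003, -0.002]
contact_force: [0.3, -0.2, -2.8]
opening: 0.123
finger_force: 59.1
```

```bash
python3 -c "
from h import *
s=ctrl.get_state();print(s['opening'],s['contact_force'])
go(.482,-.3239,.34,-.125)
snap('wrist','w9');snap('side','s9')
im=cv2.imread('pics/w9_raw.png').astype(int);m=((im[...,2]-im[...,0]>60)&(im[...,2]>110)).astype(np.uint8)
k,_,t,ce=cv2.connectedComponentsWithStats(m)
print([(ce[i].round(1).tolist(),int(t[i,4])) for i in range(1,k) if t[i,4]>40])"
```

```text
0.12349839388638394 [ 0.32967442 -0.1682865  -2.80054527]
t 10.95 tcp [ 0.4804 -0.3222  0.1995] head -0.1563 -> shift [ 0.0011  0.0009 -0.1405] yaw -0.0313
[([227.1, 183.7], 635), ([280.1, 183.7], 617), ([227.0, 215.5], 500), ([280.4, 215.4], 489)]
```

The rack is held. I'll refine the plate position from the saved frames.

```bash
python3 - <<'E'
from h import *
def L(n):
    d=np.load(f'pics/{n}.npz');return cam('wrist',dict(eef_pos=d['pos'],tcp_rot=d['rot']))
for n in('w3','w4','w5'):
    im=cv2.imread(f'pics/{n}_raw.png');c=L(n);u=proj(c,[(.5215,.0433,.021)])[0].round().astype(int)
    g=cv2.GaussianBlur(cv2.cvtColor(im,6),(3,3),0)
    seed=int(np.median(g[u[1]-4:u[1]+5,u[0]-4:u[0]+5]));m=(abs(g.astype(int)-seed)<30).astype(np.uint8)
    k,lab,s,_=cv2.connectedComponentsWithStats(m,connectivity=4);i=lab[u[1],u[0]]
    cnt=max(cv2.findContours((lab==i).astype(np.uint8),0,1)[0],key=cv2.contourArea)
    W=np.array([plane(c,p[0],.021)[:2] for p in cnt],np.float32);print(n,u,seed,s[i].tolist(),cv2.minAreaRect(W))
E
```

```text
w3 [230 146] 185 [213, 118, 36, 55, 1867] ((0.5227131247520447, 0.04274674877524376), (0.059443503618240356, 0.09237784892320633), 83.38677978515625)
w4 [221 156] 183 [201, 124, 41, 62, 2351] ((0.5229814648628235, 0.04266085848212242), (0.05983424559235573, 0.09296025335788727), 83.50190734863281)
w5 [209 156] 182 [189, 125, 40, 60, 2270] ((0.5229936838150024, 0.0426156185567379), (0.06011504307389259, 0.09219352900981903), 82.97354888916016)
```

Request:
move_arm --plan '[{"x": 0.001, "y": 0.001, "z": -0.05, "yaw": -0.03, "fingers": 1}, {"x": 0.001, "y": 0.001, "z": -0.09, "yaw": -0.03, "fingers": 1}, {"x": 0.001, "y": 0.001, "z": -0.13, "yaw": -0.03, "fingers": 1}, {"x": 0.001, "y": 0.001, "z": -0.15, "yaw": -0.03, "fingers": 1}, {"x": 0.001, "y": 0.001, "z": -0.15, "yaw": -0.03, "fingers": 1}]'

```text
time: 11.55
eef_pos: [0.4838, -0.3257, 0.3549]
tcp_rot: [0.998, -0.063, 0.003, 0.002]
contact_force: [0.0, -0.9, -3.3]
opening: 0.124
finger_force: 59.4
```

```bash
python3 -c "
from h import *
go(.5215,.0433,.34,-.125)"
```

```text
t 11.55 tcp [ 0.4838 -0.3257  0.3549] head -0.1262 -> shift [-0.0091 -0.3709  0.0133] yaw -0.0012
```

Request:
move_arm --plan '[{"x": -0.008, "y": -0.05, "z": 0, "yaw": -0.008, "fingers": 1}, {"x": -0.008, "y": -0.1, "z": 0, "yaw": -0.008, "fingers": 1}, {"x": -0.008, "y": -0.15, "z": 0, "yaw": -0.008, "fingers": 1}, {"x": -0.008, "y": -0.2, "z": 0, "yaw": -0.008, "fingers": 1}, {"x": -0.008, "y": -0.25, "z": 0, "yaw": -0.008, "fingers": 1}]'

```text
time: 12.05
eef_pos: [0.5053, -0.0743, 0.3477]
tcp_rot: [0.998, -0.059, -0.002, -0.001]
contact_force: [0.4, 0.3, -2.4]
opening: 0.125
finger_force: 59.4
```

Request:
move_arm --plan '[{"x": 0, "y": -0.04, "z": 0, "yaw": 0, "fingers": 1}, {"x": 0, "y": -0.08, "z": 0, "yaw": 0, "fingers": 1}, {"x": 0, "y": -0.11, "z": 0, "yaw": 0, "fingers": 1}, {"x": 0, "y": -0.121, "z": 0, "yaw": 0, "fingers": 1}, {"x": 0, "y": -0.121, "z": 0, "yaw": 0, "fingers": 1}]'

```text
time: 12.55
eef_pos: [0.5199, 0.0448, 0.3486]
tcp_rot: [0.998, -0.058, -0.002, 0.0]
contact_force: [-0.9, 0.3, -3.1]
opening: 0.129
finger_force: 59.4
```

```bash
python3 -c "
from h import *
go(.5227,.0428,.17,-.118)"
```

```text
t 12.55 tcp [0.5199 0.0448 0.3486] head -0.1157 -> shift [0.0038 0.0016 0.1786] yaw 0.0023
```

Request:
move_arm --plan '[{"x": 0.003, "y": 0.002, "z": 0.045, "yaw": 0.002, "fingers": 1}, {"x": 0.003, "y": 0.002, "z": 0.09, "yaw": 0.002, "fingers": 1}, {"x": 0.003, "y": 0.002, "z": 0.135, "yaw": 0.002, "fingers": 1}, {"x": 0.003, "y": 0.002, "z": 0.178, "yaw": 0.002, "fingers": 1}, {"x": 0.003, "y": 0.002, "z": 0.178, "yaw": 0.002, "fingers": 1}]'

```text
time: 13.05
eef_pos: [0.5172, 0.0404, 0.1645]
tcp_rot: [0.998, -0.061, -0.009, -0.0]
contact_force: [-0.7, 0.6, -2.8]
opening: 0.124
finger_force: 59.3
```

```bash
python3 -c "
from h import *
snap('wrist','w10')
go(.5227,.0428,.086,-.118)
d=np.load('pics/w10.npz');c=cam('wrist',dict(eef_pos=d['pos'],tcp_rot=d['rot']))
im=cv2.imread('pics/w10_raw.png').astype(int);m=((im[...,2]-im[...,0]>60)&(im[...,2]>110)).astype(np.uint8)
k,_,t,ce=cv2.connectedComponentsWithStats(m)
print([(ce[i].round(1).tolist(),int(t[i,4])) for i in range(1,k) if t[i,4]>40])
"
```

```text
t 13.1 tcp [0.5203 0.0403 0.1691] head -0.1219 -> shift [ 0.0029 -0.0028  0.083 ] yaw -0.0039
[([315.0, 146.8], 297), ([354.8, 147.0], 103), ([313.7, 169.7], 283), ([352.6, 169.7], 96), ([280.2, 183.7], 624), ([227.0, 183.8], 648), ([312.4, 191.4], 265), ([350.6, 191.4], 91), ([226.9, 215.5], 503), ([280.5, 215.4], 497), ([311.5, 212.2], 250), ([348.7, 212.2], 82)]
```

Request:
move_arm --plan '[{"x": 0.003, "y": -0.003, "z": 0.0, "yaw": -0.004, "fingers": 1}, {"x": 0.003, "y": -0.003, "z": 0.02, "yaw": -0.004, "fingers": 1}, {"x": 0.003, "y": -0.003, "z": 0.04, "yaw": -0.004, "fingers": 1}, {"x": 0.003, "y": -0.003, "z": 0.05, "yaw": -0.004, "fingers": 1}, {"x": 0.003, "y": -0.003, "z": 0.05, "yaw": -0.004, "fingers": 1}]'

```text
time: 13.6
eef_pos: [0.5274, 0.0438, 0.124]
tcp_rot: [0.998, -0.058, 0.0, 0.0]
contact_force: [0.5, 0.7, -3.1]
opening: 0.124
finger_force: 59.3
```

```bash
python3 -c "
from h import *
go(.5227,.0428,.086,-.118)"
```

```text
t 13.6 tcp [0.5274 0.0438 0.124 ] head -0.1163 -> shift [-0.0045  0.0016  0.038 ] yaw 0.0017
```

Request:
move_arm --plan '[{"x": -0.004, "y": 0.001, "z": 0.01, "yaw": 0.001, "fingers": 1}, {"x": -0.004, "y": 0.001, "z": 0.018, "yaw": 0.001, "fingers": 1}, {"x": -0.004, "y": 0.001, "z": 0.024, "yaw": 0.001, "fingers": 1}, {"x": -0.004, "y": 0.001, "z": 0.024, "yaw": 0.001, "fingers": 1}, {"x": -0.004, "y": 0.001, "z": 0.024, "yaw": 0.001, "fingers": 1}]'

```text
time: 14.1
eef_pos: [0.5227, 0.0435, 0.0992]
tcp_rot: [0.998, -0.059, -0.0, 0.0]
contact_force: [0.2, -0.1, -3.0]
opening: 0.124
finger_force: 59.3
```

```bash
python3 -c "
from h import *
go(.5227,.0428,.084,-.118)"
```

```text
t 14.1 tcp [0.5227 0.0435 0.0992] head -0.1172 -> shift [0.0001 0.0007 0.0152] yaw 0.0008
```

Inside the bay without contact. I'll lower the last 15 mm slowly.

Request:
move_arm --plan '[{"x": 0, "y": 0.001, "z": 0.004, "yaw": 0, "fingers": 1}, {"x": 0, "y": 0.001, "z": 0.008, "yaw": 0, "fingers": 1}, {"x": 0, "y": 0.001, "z": 0.012, "yaw": 0, "fingers": 1}, {"x": 0, "y": 0.001, "z": 0.015, "yaw": 0, "fingers": 1}, {"x": 0, "y": 0.001, "z": 0.015, "yaw": 0, "fingers": 1}]'

```text
time: 14.6
eef_pos: [0.5223, 0.0425, 0.0838]
tcp_rot: [0.998, -0.059, -0.0, -0.0]
contact_force: [0.1, -0.6, -1.8]
opening: 0.124
finger_force: 59.4
```

Request:
move_arm --plan '[{"x": 0, "y": 0, "z": 0.002, "yaw": 0, "fingers": 1}, {"x": 0, "y": 0, "z": 0.002, "yaw": 0, "fingers": 1}]'

```text
time: 14.8
eef_pos: [0.5229, 0.0426, 0.0834]
tcp_rot: [0.998, -0.059, 0.0, -0.0]
contact_force: [-2.5, 0.7, 3.8]
opening: 0.125
finger_force: 60.3
```

Request:
move_arm --plan '[{"x": 0, "y": 0, "z": 0, "yaw": 0, "fingers": 0.6}, {"x": 0, "y": 0, "z": 0, "yaw": 0, "fingers": 0.6}, {"x": 0, "y": 0, "z": 0, "yaw": 0, "fingers": 0.6}, {"x": 0, "y": 0, "z": -0.03, "yaw": 0, "fingers": 0.6}, {"x": 0, "y": 0, "z": -0.08, "yaw": 0, "fingers": 0.6}]'

```text
time: 15.3
eef_pos: [0.5195, 0.0427, 0.1588]
tcp_rot: [0.998, -0.059, -0.005, -0.0]
contact_force: [1.2, -0.4, 0.7]
opening: 0.397
finger_force: 0.0
```

Request:
move_arm --plan '[{"x": 0, "y": 0, "z": -0.05, "yaw": 0, "fingers": 0.6}, {"x": 0, "y": 0, "z": -0.1, "yaw": 0, "fingers": 0.3}, {"x": 0, "y": 0, "z": -0.15, "yaw": 0, "fingers": 0.3}, {"x": 0, "y": 0, "z": -0.19, "yaw": 0, "fingers": 0.3}]'

```text
time: 15.7
eef_pos: [0.5229, 0.0424, 0.356]
tcp_rot: [0.998, -0.059, 0.002, 0.0]
contact_force: [1.1, 0.4, 0.4]
opening: 0.699
finger_force: 0.0
```

```bash
python3 - <<'E'
from h import *
snap('wrist','w11')
d=np.load('pics/w11.npz');c=cam('wrist',dict(eef_pos=d['pos'],tcp_rot=d['rot']))
im=cv2.imread('pics/w11_raw.png').astype(int);m=((im[...,2]-im[...,0]>60)&(im[...,2]>110)).astype(np.uint8)
k,_,t,ce=cv2.connectedComponentsWithStats(m)
P=np.array([plane(c,ce[i],.099)[:2] for i in range(1,k) if t[i,4]>40]);print(P.round(4),len(P))
l=[.4923,.3512,-.244]
# refine the lid from side/top first images
t0,s0=cam('top'),cam('side')
q,r=fit([(t0,[(.04,0,.171),(-.04,0,.171)],[(143,186),(137,209)]),
 (s0,[(.04,0,.171),(-.04,0,.171)],[(110+64/1.25,230+64/1.25),(110+101/1.25,230+97/1.25)]),
 (s0,[(.062,.079,.125),(-.062,.079,.125),(-.062,-.079,.125)],[(110+27/1.25,230+103/1.25),(110+84/1.25,230+138/1.25),(110+141/1.25,230+82/1.25)])],l)
print(q,r.tolist());go(q[0],q[1],.32,q[2])
E
```

```text
[[ 0.745   0.2956]
 [ 0.7227  0.2916]
 [ 0.6994  0.2906]
 [ 0.5463 -0.0134]
 [ 0.5425 -0.0433]
 [ 0.5517  0.0532]
 [ 0.5484  0.0253]
 [ 0.5277 -0.0111]
 [ 0.524  -0.0414]
 [ 0.5328  0.0555]
 [ 0.5296  0.0275]
 [ 0.5089 -0.0089]
 [ 0.5052 -0.039 ]
 [ 0.5138  0.0577]
 [ 0.5106  0.0296]
 [ 0.4903 -0.0068]
 [ 0.495   0.0599]
 [ 0.4916  0.0318]
 [ 0.4861 -0.0366]] 19
[ 0.49145927  0.36008561 -0.17655408] [[-3.4, -0.1], [-2.0, 0.7], [0.7, -1.8], [0.2, -9.2], [-0.2, 0.3], [-1.2, 4.4], [0.7, -7.0]]
t 15.75 tcp [0.5253 0.0421 0.3639] head -0.1172 -> shift [-0.0715 -0.3118  0.0427] yaw 0.0593
```

The rack stands at (0.522, 0.043), on target. Next I move over the lid.

Request:
move_arm --plan '[{"x": -0.07, "y": -0.29, "z": 0, "yaw": 0.06, "fingers": 0.3}, {"x": -0.07, "y": -0.29, "z": 0, "yaw": 0.06, "fingers": 0.3}, {"x": -0.07, "y": -0.29, "z": 0, "yaw": 0.06, "fingers": 0.3}, {"x": -0.07, "y": -0.29, "z": 0, "yaw": 0.06, "fingers": 0.3}, {"x": -0.07, "y": -0.29, "z": 0, "yaw": 0.06, "fingers": 0.3}]'

```text
time: 16.25
eef_pos: [0.4922, 0.2925, 0.352]
tcp_rot: [0.996, -0.089, 0.0, -0.0]
contact_force: [1.2, 0.2, 0.8]
opening: 0.698
finger_force: 0.0
```

Request:
move_arm --plan '[{"x": -0.015, "y": -0.05, "z": 0, "yaw": 0, "fingers": 0.3}, {"x": -0.015, "y": -0.05, "z": 0, "yaw": 0, "fingers": 0.3}, {"x": -0.015, "y": -0.05, "z": 0, "yaw": 0, "fingers": 0.3}]'

```text
time: 16.55
eef_pos: [0.4863, 0.3436, 0.3514]
tcp_rot: [0.996, -0.087, -0.0, 0.0]
contact_force: [0.7, -1.1, -0.9]
opening: 0.698
finger_force: 0.0
```

```bash
cat > lid.py <<'E'
from h import *
def lidfind(n,gl=60,shape=True):
    d=np.load(f'pics/{n}.npz');c=cam('wrist',dict(eef_pos=d['pos'],tcp_rot=d['rot']))
    im=cv2.imread(f'pics/{n}_raw.png');g=im.max(2)
    for nm,m,z in(("dark",g<gl,.171),("bright",(g>175),.125)):
        k,lab,s,ce=cv2.connectedComponentsWithStats(m.astype(np.uint8))
        for i in range(1,k):
            if s[i,4]>150:
                cnt=max(cv2.findContours((lab==i).astype(np.uint8),0,1)[0],key=cv2.contourArea)
                W=np.array([plane(c,p[0],z)[:2] for p in cnt],np.float32);r=cv2.minAreaRect(W)
                print(nm,s[i].tolist(),ce[i].round(),np.round(r[0],4),np.round(r[1],4),round(r[2],2))
E
python3 - <<'E'
from lid import *
snap('wrist','w12');lidfind('w12');print(np.load('pics/w12.npz')['pos'])
g=cv2.imread('pics/w12_raw.png').max(2)
print(cv2.resize(g[:260],(48,26),interpolation=3))
E
```

```text
dark [32, 0, 48, 13, 235] [53.  4.] [0.6907 0.5189] [0.0496 0.0112] 80.03
dark [407, 58, 14, 66, 511] [414.  86.] [0.5385 0.1501] [0.0114 0.0702] 83.39
dark [0, 81, 15, 44, 487] [  6. 104.] [0.6051 0.6092] [0.0157 0.0485] 67.05
dark [76, 86, 21, 39, 257] [ 87. 109.] [0.5883 0.5198] [0.022  0.0445] 65.54
dark [7, 89, 36, 52, 503] [ 27. 118.] [0.5881 0.5928] [0.029  0.0554] 51.02
dark [0, 213, 512, 171, 46217] [253. 328.] [0.2905 0.374 ] [0.7747 0.2735] 79.96
bright [0, 0, 512, 313, 88147] [277. 134.] [0.4617 0.314 ] [0.7582 0.4303] 78.3
bright [473, 54, 17, 73, 521] [481.  91.] [0.522 0.039] [0.0111 0.0883] 83.42
bright [424, 64, 21, 61, 344] [431.  89.] [0.5295 0.1047] [0.0185 0.0746] 73.78
bright [369, 192, 17, 16, 206] [377. 200.] [0.3981 0.1807] [0.0217 0.0233] 39.6
bright [15, 226, 82, 73, 3474] [ 55. 257.] [0.3806 0.6577] [0.1051 0.1045] 0.01
bright [274, 296, 43, 30, 536] [296. 310.] [0.2377 0.3149] [0.0689 0.0452] 67.06
bright [88, 329, 51, 55, 1389] [117. 356.] [0.1941 0.6243] [0.052 0.137] 43.4
[0.48628461 0.34361802 0.351407  ]
[[167 137  86 ... 170 169 168]
 [170 171 172 ... 172 171 169]
 [171 172 173 ... 173 172 171]
 ...
 [ 75 135 146 ... 182 181 180]
 [ 73 127 180 ... 181 180 180]
 [ 72  87 178 ... 181 180 179]]
```

```bash
python3 - <<'E'
from h import *
np.set_printoptions(linewidth=250,threshold=10**6)
d=np.load('pics/w12.npz');c=cam('wrist',dict(eef_pos=d['pos'],tcp_rot=d['rot']))
print(proj(c,pose([.4915,.36,-.18],[(.04,0,.171),(-.04,0,.171),(.062,.079,.125),(-.062,.079,.125),(-.062,-.079,.125),(.062,-.079,.125)])).round())
g=cv2.GaussianBlur(cv2.imread('pics/w12_raw.png').max(2),(7,7),0)
print(g[80:250:6,140:360:6])
E
```

```text
[[239. 130.]
 [239. 195.]
 [180. 110.]
 [185. 200.]
 [297. 201.]
 [301. 111.]]
[[185 185 185 185 186 185 186 186 186 186 186 186 186 186 187 186 186 186 186 186 186 186 186 186 186 186 186 186 186 186 186 185 186 186 185 185 185]
 [185 185 186 185 186 186 186 185 186 186 186 186 186 186 186 186 186 186 186 187 187 187 186 187 186 187 186 186 186 186 186 186 186 186 186 186 185]
 [185 185 186 185 186 186 186 186 186 186 186 186 187 187 187 187 187 187 187 187 187 187 186 187 187 187 187 187 186 186 186 186 186 186 186 186 185]
 [186 186 186 186 186 186 186 186 187 187 187 187 187 187 187 187 187 187 187 187 187 187 187 187 187 187 187 187 187 187 186 187 186 186 186 186 186]
 [186 186 186 187 186 186 187 184 184 184 183 185 186 186 187 187 187 187 187 187 187 187 187 187 187 187 187 187 187 187 187 187 187 186 186 186 186]
 [186 186 186 187 186 187 187 187 187 187 187 187 186 186 184 184 181 180 180 178 181 180 181 184 183 186 186 187 187 187 187 187 187 187 187 186 186]
 [186 186 186 187 186 186 187 187 187 188 187 187 187 187 188 188 188 187 188 187 187 188 188 188 187 187 187 184 1
[... 2658 characters left out ...]
87 186 160  82  73  74  73  73  73 101 146 146 147 147 147 147 165 177 179 186 186 186 186 187]
 [160 185 185 186 186 186 163  93  70  99 187 186 186 187 177  85  79  78  79  74  72  71  72  80 135 148 146 149 147  70  72  93 171 186 186 186 186]
 [140 185 185 185 178 117  98  89  54  83 186 186 186 185  96  83  83 152 148  84  71  71  70  71  72 110 145 145 148  59  48  89  99 118 180 186 186]
 [108 181 185 170  53  75  91  61  49  73 186 186 186 118  82  81 130 167 167 157  87  70  69  70  70  71  89 146 149  55  46  64  91  73  58 178 186]
 [ 70 166 184  72  59  89  83  46  47  65 185 186 144  81  80 111 167 158 132 125 123 106  73  68  69  69  70 159 184  54  43  45  86  90  56  80 185]]
```

```bash
python3 - <<'E'
from lid import *
lidfind2=None
d=np.load('pics/w12.npz');c=cam('wrist',dict(eef_pos=d['pos'],tcp_rot=d['rot']))
g=cv2.imread('pics/w12_raw.png').max(2);m=np.zeros_like(g);m[115:200,215:260]=g[115:200,215:260]<125
cnt=max(cv2.findContours(m,0,1)[0],key=cv2.contourArea);r=cv2.minAreaRect(cnt);print(r,cv2.boundingRect(cnt))
for v in(128,145,160,175,188): print(v,np.where(g[v,200:280]<125)[0][[0,-1]]+200, np.where(g[v,200:280]<78)[0][[0,-1]]+200)
W=np.array([plane(c,p[0],.171)[:2] for p in cnt],np.float32);print(cv2.minAreaRect(W))
go(.49,.356,.22,-.25)
E
```

```text
((237.6605224609375, 159.95904541015625), (12.034470558166504, 66.45756530761719), 2.7927021980285645) (231, 127, 15, 67)
128 [234 245] [235 244]
145 [233 243] [233 243]
160 [232 242] [233 242]
175 [231 242] [232 241]
188 [231 241] [231 240]
((0.4949356019496918, 0.361204594373703), (0.01418339554220438, 0.08125569671392441), 76.1451187133789)
t 16.6 tcp [0.4867 0.3425 0.3516] head -0.1764 -> shift [ 0.0009 -0.014   0.1316] yaw 0.0736
```

The handle segments cleanly at columns 231–245, rows 127–194, and measures 14 x 81 mm. That puts the lid at (0.4949, 0.3612) with yaw -0.242.

Request:
move_arm --plan '[{"x": 0.005, "y": -0.02, "z": 0.05, "yaw": 0.065, "fingers": 0.3}, {"x": 0.005, "y": -0.02, "z": 0.1, "yaw": 0.065, "fingers": 0.3}, {"x": 0.005, "y": -0.02, "z": 0.13, "yaw": 0.065, "fingers": 0.3}, {"x": 0.005, "y": -0.02, "z": 0.13, "yaw": 0.065, "fingers": 0.3}, {"x": 0.005, "y": -0.02, "z": 0.13, "yaw": 0.065, "fingers": 0.3}]'

```text
time: 17.1
eef_pos: [0.496, 0.3602, 0.2229]
tcp_rot: [0.993, -0.122, 0.0, 0.0]
contact_force: [0.7, -0.6, 0.7]
opening: 0.704
finger_force: 0.0
```

```bash
python3 - <<'E'
from h import *
snap('wrist','w13')
d=np.load('pics/w13.npz');c=cam('wrist',dict(eef_pos=d['pos'],tcp_rot=d['rot']))
u=proj(c,[(.4949,.3612,.171)])[0].astype(int);print(u)
g=cv2.imread('pics/w13_raw.png').max(2);m=np.zeros_like(g);v0,v1=max(u[1]-80,0),u[1]+75;m[v0:v1,u[0]-25:u[0]+25]=g[v0:v1,u[0]-25:u[0]+25]<120
cnt=max(cv2.findContours(m,0,1)[0],key=cv2.contourArea);print(cv2.boundingRect(cnt))
W=np.array([plane(c,p[0],.171)[:2] for p in cnt],np.float32);print(cv2.minAreaRect(W))
go(.4949,.3612,.1195,-.242)
E
```

```text
[251 197]
(239, 143, 37, 129)
((0.4833333492279053, 0.3597676753997803), (0.030501699075102806, 0.10784699022769928), 76.02526092529297)
t 17.15 tcp [0.4968 0.3609 0.225 ] head -0.2438 -> shift [-0.0023  0.0004  0.1055] yaw -0.0018
```

Request:
move_arm --plan '[{"x": -0.002, "y": 0, "z": 0.04, "yaw": 0, "fingers": 0.3}, {"x": -0.002, "y": 0, "z": 0.08, "yaw": 0, "fingers": 0.3}, {"x": -0.002, "y": 0, "z": 0.1, "yaw": 0, "fingers": 0.3}, {"x": -0.002, "y": 0, "z": 0.105, "yaw": 0, "fingers": 0.3}, {"x": -0.002, "y": 0, "z": 0.105, "yaw": 0, "fingers": 0.3}]'

```text
time: 17.65
eef_pos: [0.4948, 0.3623, 0.1196]
tcp_rot: [0.993, -0.121, 0.001, -0.001]
contact_force: [0.1, -0.9, 0.3]
opening: 0.701
finger_force: 0.0
```

Request:
move_arm --plan '[{"x": 0, "y": 0, "z": 0, "yaw": 0, "fingers": 1}, {"x": 0, "y": 0, "z": 0, "yaw": 0, "fingers": 1}, {"x": 0, "y": 0, "z": 0, "yaw": 0, "fingers": 1}, {"x": 0, "y": 0, "z": 0, "yaw": 0, "fingers": 1}, {"x": 0, "y": 0, "z": 0, "yaw": 0, "fingers": 1}]' --force 80

```text
time: 18.15
eef_pos: [0.4944, 0.3629, 0.1191]
tcp_rot: [0.993, -0.121, 0.001, -0.001]
contact_force: [0.5, 2.7, 4.6]
opening: 0.146
finger_force: 79.1
```

```bash
python3 -c "
from h import *
go(.4949,.3612,.1195,-.242)"
```

```text
t 18.15 tcp [0.4944 0.3629 0.1191] head -0.2423 -> shift [ 0.0009  0.0015 -0.0004] yaw -0.0003
```

Request:
move_arm --plan '[{"x": 0, "y": 0, "z": -0.02, "yaw": 0, "fingers": 1}, {"x": 0, "y": 0, "z": -0.06, "yaw": 0, "fingers": 1}, {"x": 0, "y": 0, "z": -0.1, "yaw": 0, "fingers": 1}, {"x": 0, "y": 0, "z": -0.14, "yaw": 0, "fingers": 1}, {"x": 0, "y": 0, "z": -0.18, "yaw": 0, "fingers": 1}]'

```text
time: 18.65
eef_pos: [0.492, 0.361, 0.2961]
tcp_rot: [0.993, -0.121, -0.002, 0.002]
contact_force: [1.2, -0.4, -4.3]
opening: 0.149
finger_force: 78.6
```

```bash
python3 -c "
from h import *
go(.5187,.0090,.305,-.12)"
```

```text
t 18.65 tcp [0.492  0.361  0.2961] head -0.2422 -> shift [ 0.1103  0.3353 -0.008 ] yaw -0.1222
```

Request:
move_arm --plan '[{"x": 0.014, "y": 0.04, "z": -0.006, "yaw": -0.03, "fingers": 1}, {"x": 0.028, "y": 0.085, "z": -0.006, "yaw": -0.06, "fingers": 1}, {"x": 0.042, "y": 0.13, "z": -0.006, "yaw": -0.09, "fingers": 1}, {"x": 0.057, "y": 0.175, "z": -0.006, "yaw": -0.12, "fingers": 1}, {"x": 0.072, "y": 0.22, "z": -0.006, "yaw": -0.122, "fingers": 1}]'

```text
time: 19.15
eef_pos: [0.5089, 0.129, 0.3008]
tcp_rot: [0.998, -0.06, -0.002, 0.001]
contact_force: [1.0, -0.1, -4.4]
opening: 0.151
finger_force: 78.6
```

```bash
python3 -c "
from h import *
go(.5187,.0090,.305,-.12)"
```

```text
t 19.15 tcp [0.5089 0.129  0.3008] head -0.1191 -> shift [ 0.024   0.118  -0.0041] yaw 0.0009
```

Request:
move_arm --plan '[{"x": 0.006, "y": 0.035, "z": -0.004, "yaw": 0, "fingers": 1}, {"x": 0.014, "y": 0.07, "z": -0.004, "yaw": 0, "fingers": 1}, {"x": 0.02, "y": 0.1, "z": -0.004, "yaw": 0, "fingers": 1}, {"x": 0.022, "y": 0.112, "z": -0.004, "yaw": 0, "fingers": 1}, {"x": 0.022, "y": 0.112, "z": -0.004, "yaw": 0, "fingers": 1}]'

```text
time: 19.65
eef_pos: [0.5179, 0.016, 0.3054]
tcp_rot: [0.998, -0.061, -0.002, -0.0]
contact_force: [0.2, -0.3, -3.6]
opening: 0.148
finger_force: 78.7
```

Request:
move_arm --plan '[{"x": 0, "y": 0, "z": 0.03, "yaw": 0, "fingers": 1}, {"x": 0, "y": 0, "z": 0.03, "yaw": 0, "fingers": 1}, {"x": 0, "y": 0, "z": 0.03, "yaw": 0, "fingers": 1}]'

```text
time: 19.95
eef_pos: [0.5179, 0.0185, 0.276]
tcp_rot: [0.998, -0.059, -0.002, -0.0]
contact_force: [0.5, -0.1, -3.8]
opening: 0.146
finger_force: 78.5
```

```bash
python3 -c "
from h import *
go(.5178,.0091,.22,-.12)"
```

```text
t 19.95 tcp [0.5179 0.0185 0.276 ] head -0.1187 -> shift [0.0013 0.0093 0.056 ] yaw 0.0013
```

Request:
move_arm --plan '[{"x": 0.001, "y": 0.009, "z": 0, "yaw": 0.001, "fingers": 1}, {"x": 0.001, "y": 0.009, "z": 0, "yaw": 0.001, "fingers": 1}, {"x": 0.001, "y": 0.009, "z": 0.02, "yaw": 0.001, "fingers": 1}, {"x": 0.001, "y": 0.009, "z": 0.04, "yaw": 0.001, "fingers": 1}, {"x": 0.001, "y": 0.009, "z": 0.04, "yaw": 0.001, "fingers": 1}]'

```text
time: 20.45
eef_pos: [0.5171, 0.0084, 0.2347]
tcp_rot: [0.998, -0.061, -0.003, -0.0]
contact_force: [-0.6, -0.7, -3.9]
opening: 0.15
finger_force: 78.6
```

```bash
python3 -c "
from h import *
go(.5178,.0091,.18,-.12)"
```

```text
t 20.45 tcp [0.5171 0.0084 0.2347] head -0.1214 -> shift [ 0.001  -0.0008  0.0547] yaw -0.0014
```

Request:
move_arm --plan '[{"x": 0, "y": 0, "z": 0.02, "yaw": 0, "fingers": 1}, {"x": 0, "y": 0, "z": 0.038, "yaw": 0, "fingers": 1}, {"x": 0, "y": 0, "z": 0.046, "yaw": 0, "fingers": 1}, {"x": 0, "y": 0, "z": 0.046, "yaw": 0, "fingers": 1}, {"x": 0, "y": 0, "z": 0.046, "yaw": 0, "fingers": 1}]'

```text
time: 20.95
eef_pos: [0.5195, 0.008, 0.1927]
tcp_rot: [0.998, -0.061, 0.001, 0.0]
contact_force: [0.8, 0.5, -3.7]
opening: 0.151
finger_force: 78.6
```

```bash
python3 - <<'E'
from h import *
go(.5178,.0091,.18,-.12)
print(ctrl.get_state()['contact_force'],ctrl.get_state()['wrist_torque'])
E
```

```text
t 20.95 tcp [0.5195 0.008  0.1927] head -0.1212 -> shift [-0.0019 -0.0009  0.0127] yaw -0.0012
[ 0.7666225   0.46649678 -3.68131176] [-0.00175091  0.00937609  0.0329863 ]
```

Request:
move_arm --plan '[{"x": -0.001, "y": -0.001, "z": 0.008, "yaw": 0, "fingers": 1}, {"x": -0.001, "y": -0.001, "z": 0.016, "yaw": 0, "fingers": 1}, {"x": -0.001, "y": -0.001, "z": 0.022, "yaw": 0, "fingers": 1}, {"x": -0.001, "y": -0.001, "z": 0.028, "yaw": 0, "fingers": 1}]'

```text
time: 21.35
eef_pos: [0.5176, 0.0093, 0.1625]
tcp_rot: [0.998, -0.061, -0.0, -0.0]
contact_force: [-0.1, 1.0, -3.8]
opening: 0.151
finger_force: 78.7
```

Over the tray walls with no contact. Going on down to seat the lid.

Request:
move_arm --plan '[{"x": 0, "y": 0, "z": 0.007, "yaw": 0, "fingers": 1}, {"x": 0, "y": 0, "z": 0.014, "yaw": 0, "fingers": 1}, {"x": 0, "y": 0, "z": 0.021, "yaw": 0, "fingers": 1}, {"x": 0, "y": 0, "z": 0.026, "yaw": 0, "fingers": 1}, {"x": 0, "y": 0, "z": 0.029, "yaw": 0, "fingers": 1}]'

```text
time: 21.85
eef_pos: [0.5174, 0.0093, 0.1342]
tcp_rot: [0.998, -0.061, -0.001, -0.0]
contact_force: [-5.3, -0.1, 8.7]
opening: 0.148
finger_force: 80.7
```

Request:
move_arm --plan '[{"x": 0, "y": 0, "z": 0.001, "yaw": 0, "fingers": 1}, {"x": 0, "y": 0, "z": 0.001, "yaw": 0, "fingers": 1}]'

```text
time: 22.05
eef_pos: [0.518, 0.0092, 0.1344]
tcp_rot: [0.998, -0.061, 0.0, 0.0]
contact_force: [-4.4, 0.6, 2.5]
opening: 0.146
finger_force: 79.7
```

The lid is seated at z 0.134, as predicted. I'll release, rise and work out the clamp waypoints.

Request:
move_arm --plan '[{"x": 0, "y": 0, "z": 0, "yaw": 0, "fingers": 0.5}, {"x": 0, "y": 0, "z": 0, "yaw": 0, "fingers": 0.5}, {"x": 0, "y": 0, "z": 0, "yaw": 0, "fingers": 0.5}, {"x": 0, "y": 0, "z": -0.03, "yaw": 0, "fingers": 0.5}, {"x": 0, "y": 0, "z": -0.08, "yaw": 0, "fingers": 0.5}]'

```text
time: 22.55
eef_pos: [0.5153, 0.0096, 0.2099]
tcp_rot: [0.998, -0.061, -0.004, -0.001]
contact_force: [0.5, -0.3, 0.9]
opening: 0.498
finger_force: 0.0
```

Request:
move_arm --plan '[{"x": 0, "y": 0, "z": -0.05, "yaw": 0, "fingers": 1}, {"x": 0, "y": 0, "z": -0.09, "yaw": 0, "fingers": 1}, {"x": 0, "y": 0, "z": -0.09, "yaw": 0, "fingers": 1}, {"x": 0, "y": 0.05, "z": -0.09, "yaw": 0, "fingers": 1}, {"x": 0, "y": 0.1, "z": -0.09, "yaw": 0, "fingers": 1}]'

```text
time: 23.05
eef_pos: [0.5059, -0.0901, 0.3032]
tcp_rot: [0.998, -0.059, 0.001, 0.0]
contact_force: [0.6, -0.9, -0.7]
opening: 0.003
finger_force: 0.0
```

```bash
python3 - <<'E'
from h import *
c=[.5187,.0090,-.12]
go(*pose(c,[(0,-.205,.30)])[0],c[2])
snap('wrist','w14')
d=np.load('pics/w14.npz');k=cam('wrist',dict(eef_pos=d['pos'],tcp_rot=d['rot']))
g=cv2.imread('pics/w14_raw.png').max(2);u=proj(k,[(.5187,.009,.186)])[0].round().astype(int);print(u)
x0=max(u[0]-40,0);m=np.zeros_like(g);m[u[1]-50:u[1]+45,x0:u[0]+40]=g[u[1]-50:u[1]+45,x0:u[0]+40]<120
cnt=max(cv2.findContours(m,0,1)[0],key=cv2.contourArea);print(cv2.boundingRect(cnt))
print(cv2.minAreaRect(np.array([plane(k,p[0],.186)[:2] for p in cnt],np.float32)))
E
```

```text
t 23.05 tcp [ 0.5059 -0.0901  0.3032] head -0.1173 -> shift [0.0006 0.1051 0.0033] yaw 0.0027
[153 176]
(147, 134, 30, 81)
((0.5186209678649902, 0.00039518997073173523), (0.02480403333902359, 0.08203469961881638), 83.05706024169922)
```

Request:
move_arm --plan '[{"x": 0, "y": 0.05, "z": 0, "yaw": 0, "fingers": 1}, {"x": 0, "y": 0.105, "z": 0, "yaw": 0, "fingers": 1}, {"x": 0, "y": 0.105, "z": 0.02, "yaw": 0, "fingers": 1}, {"x": 0, "y": 0.105, "z": 0.065, "yaw": 0, "fingers": 1}, {"x": 0, "y": 0.105, "z": 0.107, "yaw": 0, "fingers": 1}]'

```text
time: 23.6
eef_pos: [0.4932, -0.1952, 0.195]
tcp_rot: [0.998, -0.061, 0.001, 0.0]
contact_force: [0.4, -0.5, -0.9]
opening: 0.002
finger_force: 0.0
```

```bash
python3 - <<'E'
from h import *
c=[.5187,.0090,-.12]
for y,z in((-.118,.220),(-.102,.2127),(-.088,.201),(-.079,.1855),(-.070,.166)): go(*pose(c,[(0,y,z-.0245)])[0],c[2])
E
```

```text
t 23.6 tcp [ 0.4932 -0.1952  0.195 ] head -0.123 -> shift [ 0.0006 -0.0878 -0.0006] yaw -0.003
t 23.6 tcp [ 0.4932 -0.1952  0.195 ] head -0.123 -> shift [ 0.0005 -0.1038  0.0067] yaw -0.003
t 23.6 tcp [ 0.4932 -0.1952  0.195 ] head -0.123 -> shift [ 0.0005 -0.1178  0.0184] yaw -0.003
t 23.6 tcp [ 0.4932 -0.1952  0.195 ] head -0.123 -> shift [ 0.0004 -0.1268  0.0339] yaw -0.003
t 23.6 tcp [ 0.4932 -0.1952  0.195 ] head -0.123 -> shift [ 0.0004 -0.1358  0.0534] yaw -0.003
```

Request:
move_arm --plan '[{"x": 0, "y": -0.02, "z": 0, "yaw": 0, "fingers": 1}, {"x": 0, "y": -0.04, "z": 0, "yaw": 0, "fingers": 1}, {"x": 0, "y": -0.056, "z": 0, "yaw": 0, "fingers": 1}, {"x": 0, "y": -0.072, "z": 0, "yaw": 0, "fingers": 1}, {"x": 0, "y": -0.088, "z": 0, "yaw": 0, "fingers": 1}]'

```text
time: 24.1
eef_pos: [0.5039, -0.1063, 0.1963]
tcp_rot: [0.998, -0.061, 0.0, 0.001]
contact_force: [0.4, -1.8, 0.1]
opening: 0.001
finger_force: 1.0
```

Request:
move_arm --plan '[{"x": 0, "y": -0.008, "z": 0.003, "yaw": 0, "fingers": 1}, {"x": 0, "y": -0.016, "z": 0.007, "yaw": 0, "fingers": 1}, {"x": 0, "y": -0.023, "z": 0.012, "yaw": 0, "fingers": 1}, {"x": 0, "y": -0.03, "z": 0.018, "yaw": 0, "fingers": 1}, {"x": 0, "y": -0.035, "z": 0.026, "yaw": 0, "fingers": 1}]'

```text
time: 24.6
eef_pos: [0.5085, -0.0716, 0.1702]
tcp_rot: [0.998, -0.061, 0.001, -0.0]
contact_force: [-0.0, 0.2, 4.0]
opening: -0.001
finger_force: 1.2
```

```bash
python3 - <<'E'
from h import *
c=[.5187,.0090,-.12]
print(ctrl.get_state()['contact_force'])
for y,z in((-.088,.201),(-.079,.1855),(-.070,.166)): go(*pose(c,[(0,y,z-.0245)])[0],c[2])
E
```

```text
[-0.00534718  0.16642318  3.99186181]
t 24.6 tcp [ 0.5085 -0.0716  0.1702] head -0.1214 -> shift [ 0.0005  0.0068 -0.0063] yaw -0.0014
t 24.6 tcp [ 0.5085 -0.0716  0.1702] head -0.1214 -> shift [ 0.0005 -0.0022  0.0092] yaw -0.0014
t 24.6 tcp [ 0.5085 -0.0716  0.1702] head -0.1214 -> shift [ 0.0005 -0.0112  0.0287] yaw -0.0014
```

Light forces, as planned. Continuing down onto the lid.

Request:
move_arm --plan '[{"x": 0, "y": -0.003, "z": 0.006, "yaw": 0, "fingers": 1}, {"x": 0, "y": -0.006, "z": 0.012, "yaw": 0, "fingers": 1}, {"x": 0, "y": -0.009, "z": 0.018, "yaw": 0, "fingers": 1}, {"x": 0, "y": -0.011, "z": 0.023, "yaw": 0, "fingers": 1}, {"x": 0, "y": -0.011, "z": 0.026, "yaw": 0, "fingers": 1}]'

```text
time: 25.1
eef_pos: [0.5089, -0.0609, 0.1434]
tcp_rot: [0.998, -0.061, -0.001, -0.0]
contact_force: [0.7, 0.3, 2.2]
opening: 0.003
finger_force: 1.1
```

Request:
move_arm --plan '[{"x": 0, "y": 0, "z": 0.002, "yaw": 0, "fingers": 1}, {"x": 0, "y": 0, "z": 0.004, "yaw": 0, "fingers": 1}, {"x": 0, "y": 0, "z": 0.004, "yaw": 0, "fingers": 1}]'

```text
time: 25.4
eef_pos: [0.509, -0.0609, 0.1427]
tcp_rot: [0.998, -0.061, -0.001, -0.001]
contact_force: [-6.4, 2.6, 12.6]
opening: 0.003
finger_force: 6.4
```

Request:
move_arm --plan '[{"x": 0, "y": 0, "z": -0.01, "yaw": 0, "fingers": 1}, {"x": 0, "y": 0, "z": -0.05, "yaw": 0, "fingers": 1}, {"x": 0, "y": 0, "z": -0.1, "yaw": 0, "fingers": 1}, {"x": 0, "y": 0, "z": -0.15, "yaw": 0, "fingers": 1}, {"x": 0, "y": 0, "z": -0.15, "yaw": 0, "fingers": 1}]'

```text
time: 25.9
eef_pos: [0.5127, -0.0623, 0.2994]
tcp_rot: [0.998, -0.061, 0.008, 0.002]
contact_force: [0.1, -0.1, 0.3]
opening: -0.001
finger_force: 0.0
```

```bash
python3 - <<'E'
from h import *
snap('wrist','w15');snap('side','s15')
d=np.load('pics/w15.npz');k=cam('wrist',dict(eef_pos=d['pos'],tcp_rot=d['rot']));c=[.5187,.009,-.12]
np.set_printoptions(linewidth=220)
g=cv2.imread('pics/w15_raw.png').max(2)
# intensity along arm centre line at theta=0 (radius 20..120 mm): tip edge expected at 82 mm
P=pose(c,[(0,-.12+r/1e3,.168) for r in range(60,110,3)]);uv=proj(k,P).round().astype(int)
print([(r,int(g[v,u])) for r,(u,v) in zip(range(60,110,3),uv)])
for th in(0,.1,.2,.3): print(th,proj(k,pose(c,[(0,-.12+.082*np.cos(th)-.006*np.sin(th),.162+.082*np.sin(th)+.006*np.cos(th))])).round(1))
for dv in(-4,0,4): print(uv[0],g[uv[0][1]+dv,uv[-1][0]-10:uv[0][0]+30])
E
```

```text
[(60, 180), (63, 179), (66, 179), (69, 178), (72, 175), (75, 181), (78, 181), (81, 161), (84, 179), (87, 179), (90, 179), (93, 179), (96, 181), (99, 178), (102, 179), (105, 165), (108, 163)]
0 [[221.  178.6]]
0.1 [[221.1 180.3]]
0.2 [[222.1 182.1]]
0.3 [[223.9 183.9]]
[242 179] [ 63  59  53  53  62 126 159 163 162 163 163 164 166 166 175 179 177 180 178 176 179 179 177 178 177 179 179 179 180 182 178 182 179 179 178 153 164 175 179 179 178 179 177 179 177 177 178 181 180 178 179 180 178 177
 179 178 178 180 177 179 177 179 180 176 177 179 180 176 180 180 174 178 177 177 179 178 179 179 177 179 180 177 179 180 177 178]
[242 179] [ 60  57  51  51  55  99 156 164 164 164 163 164 164 165 165 174 179 179 180 178 179 181 181 177 181 179 176 179 178 181 179 178 179 179 179 151 161 175 177 181 176 178 181 178 175 177 179 178 180 177 179 180 176 179
 177 178 180 177 178 178 178 177 177 178 179 174 181 175 178 179 178 178 181 180 177 176 178 178 177 177 176 179 180 176 177 176]
[242 179] [ 63  60  51  56  48  77 154 163 164 161 165 163 163 166 176 180 180 177 177 179 181 177 178 177 180 178 179 179 179 178 179 178 179 176 178 153 160 175 179 177 177 179 178 177 181 179 178 180 179 177 179 181 179 181
 177 177 177 178 178 180 177 179 178 177 179 179 179 179 177 177 179 178 180 177 178 180 177 180 179 178 179 177 179 177 176 178]
```

```bash
python3 -c "
from h import *
print(ctrl.sign_off())"
```

```text
the job is handed in; nothing more can be done
None
```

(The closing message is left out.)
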